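# Set out the empties and open the water canister for the soda man

### The job

The soda and water delivery is due. Open the steel water canister for refilling: lift its dust flap by the tab and swing it back past upright, then unscrew the cap beneath it anticlockwise until it comes to its stop. Stand every soda bottle that is on the ledge upright in the crate, one to a free cell, set down gently and not dropped; the bottles already in the crate stay in it, and everything else on the ledge is left alone.

Things in the scene. Friction and masses are not known exactly. Their poses are not given: they have to be found in the camera images.
- crate: plywood bottle crate, fixed to the ledge, open on top, 172 (x) x 256 (y) x 90 (z) mm outside, walls and floor 4 mm thick. Origin at the centre of its underside, z up. One divider across x and two across y, as high as the walls, 4 mm thick, make 2 x 3 cells of 80 x 80 mm inside; cell centres at x = -42, +42 mm and y = -84, 0, +84 mm in its frame, cell floor at z = 4 mm.
- bottle1: green glass soda bottle, capped (never to be opened), 160 mm tall, about 0.3 kg, heavy in the foot: body 58 mm in diameter up to 88 mm, sloping shoulder to 112 mm, then a straight neck and cap 30 mm in diameter up to the top. Origin at the centre of its underside, z up along the bottle. Stands on the ledge at the start; may be absent.
- bottle2: green glass soda bottle, capped (never to be opened), 160 mm tall, about 0.3 kg, heavy in the foot: body 58 mm in diameter up to 88 mm, sloping shoulder to 112 mm, then a straight neck and cap 30 mm in diameter up to the top. Origin at the centre of its underside, z up along the bottle. Stands on the ledge at the start; may be absent.
- bottle3: green glass soda bottle, capped (never to be opened), 160 mm tall, about 0.3 kg, heavy in the foot: body 58 mm in diameter up to 88 mm, sloping shoulder to 112 mm, then a straight neck and cap 30 mm in diameter up to the top. Origin at the centre of its underside, z up along the bottle. Stands on the ledge at the start; may be absent.
- bottle4: green glass soda bottle, capped (never to be opened), 160 mm tall, about 0.3 kg, heavy in the foot: body 58 mm in diameter up to 88 mm, sloping shoulder to 112 mm, then a straight neck and cap 30 mm in diameter up to the top. Origin at the centre of its underside, z up along the bottle. Stands on the ledge at the start; may be absent.
- bottle5: green glass soda bottle, capped (never to be opened), 160 mm tall, about 0.3 kg, heavy in the foot: body 58 mm in diameter up to 88 mm, sloping shoulder to 112 mm, then a straight neck and cap 30 mm in diameter up to the top. Origin at the centre of its underside, z up along the bottle. Stands on the ledge at the start; may be absent.
- standing_a: green glass soda bottle, capped (never to be opened), 160 mm tall, about 0.3 kg, heavy in the foot: body 58 mm in diameter up to 88 mm, sloping shoulder to 112 mm, then a straight neck and cap 30 mm in diameter up to the top. Origin at the centre of its underside, z up along the bottle. Stands in a cell of the crate at the start, and stays in the crate; may be absent.
- standing_b: green glass soda bottle, capped (never to be opened), 160 mm tall, about 0.3 kg, heavy in the foot: body 58 mm in diameter up to 88 mm, sloping shoulder to 112 mm, then a straight neck and cap 30 mm in diameter up to the top. Origin at the centre of its underside, z up along the bottle. Stands in a cell of the crate at the start, and stays in the crate; may be absent.
- standing_c: green glass soda bottle, capped (never to be opened), 160 mm tall, about 0.3 kg, heavy in the foot: body 58 mm in diameter up to 88 mm, sloping shoulder to 112 mm, then a straight neck and cap 30 mm in diameter up to the top. Origin at the centre of its underside, z up along the bottle. Stands in a cell of the crate at the start, and stays in the crate; may be absent.
- canister: steel water canister, fixed to the ledge, 160 mm in diameter, its flat top (132 mm across inside a sloping shoulder) at z = 160 mm. Origin at the centre of its underside, z up on its axis; the flap's hinge is on its +x side, the flap's tab and a small tap low on its wall on its -x side.
- flap (a joint): angle of the steel dust flap (70 mm wide, 4 mm thick, 0.06 kg), in rad: about 0 shut (level over the cap, which cannot be reached), 1.57 upright, 2.6 fully back. Stiff hinge (about 0.07 N m): it stays where it is left. It turns about the canister's y axis: the tab rises and swings over towards the canister's +x.
- flap_hinge (a point): a point on the flap's hinge axis, midway along it: 62 mm to +x of the canister's axis, 194 mm above the ledge. Its axes turn with the flap: y along the hinge, -x towards the tab.
- flap_tab (a point): the middle of the flap's tab, 135 mm from the hinge axis: a black bar 16 mm wide (along the hinge direction), 8 mm thick, sticking out 38 mm beyond the flap's front edge, 112 to 150 mm from the hinge axis, in the plane of the flap. With the flap shut it is 194 mm above the ledge, over the canister's front rim, its underside 30 mm above the canister's top.
- cap (a joint): angle of the screw cap in rad: near 0 (up to 0.3) screwed home, 3.0 at its stop, fully unscrewed; grows anticlockwise as seen from above, about the canister's axis. It takes about 0.05 N m, rises 2 mm per rad and stays on its thread at the stop, where it is left.
- cap_top (a point): centre of the top of the black ribbed round cap, 46 mm in diameter, 24 mm tall, on the canister's axis; the cap's underside is 3 mm above the canister's top when it is screwed home. Its axes turn with the cap.
- bowl: pale blue ceramic bowl, 150 mm wide, 60 mm high, with a glass marble in it, a bystander. Origin at the centre of its underside.
- flashlight: orange plastic flashlight, 155 mm long, 48 mm thick, lying, a bystander. Origin under its middle, at the ledge; x along it.
- glasses_case: silver aluminium sunglasses case, 62 x 160 x 43 mm, a bystander. Origin at the centre of its underside.
- door_stop: brass door stop with a rubber band, 52 mm in diameter, 45 mm high, a bystander. Origin at the centre of its underside.
- candle_jar: white ceramic candle jar with a wooden lid, 74 mm in diameter, 80 mm high, a bystander. Origin at the centre of its underside.
Mind the look-alikes: they are no part of the job. Leave any pink or purple look-alike of the canister alone.

How it is judged:
On the way, in this order (a step that is already met when the one before it is completed fails the run):
1. the dust flap is swung back past upright (over 1.6 rad) (value of joint flap above 1.6 rad), for 0.2 s.
2. the cap beneath it is unscrewed (over 2.75 rad) (value of joint cap above 2.75 rad), for 0.2 s.
At the end, for the whole second after the job is handed in: The flap is still back past upright (over 1.6 rad), the cap is unscrewed (over 2.75 of its 3.0 rad), and every soda bottle present, those that were on the ledge and those already in the crate, stands at rest in the crate within 0.15 rad of upright, its foot within 10 mm of a cell's floor (value of joint flap above 1.6 rad and value of joint cap above 2.75 rad and x of bottle1 in the frame of crate between -0.086 and 0.086 m and y of bottle1 in the frame of crate between -0.128 and 0.128 m and z of bottle1 in the frame of crate between -0.004 and 0.014 m and angle between each of bottle1, bottle2, bottle3, bottle4, bottle5, standing_a, standing_b, standing_c's own z axis and vertical below 0.15 rad and linear speed of each of bottle1, bottle2, bottle3, bottle4, bottle5, standing_a, standing_b, standing_c below 0.03 m/s and x of bottle2 in the frame of crate between -0.086 and 0.086 m and y of bottle2 in the frame of crate between -0.128 and 0.128 m and z of bottle2 in the frame of crate between -0.004 and 0.014 m and x of bottle3 in the frame of crate between -0.086 and 0.086 m and y of bottle3 in the frame of crate between -0.128 and 0.128 m and z of bottle3 in the frame of crate between -0.004 and 0.014 m and x of bottle4 in the frame of crate between -0.086 and 0.086 m and y of bottle4 in the frame of crate between -0.128 and 0.128 m and z of bottle4 in the frame of crate between -0.004 and 0.014 m and x of bottle5 in the frame of crate between -0.086 and 0.086 m and y of bottle5 in the frame of crate between -0.128 and 0.128 m and z of bottle5 in the frame of crate between -0.004 and 0.014 m and x of standing_a in the frame of crate between -0.086 and 0.086 m and y of standing_a in the frame of crate between -0.128 and 0.128 m and z of standing_a in the frame of crate between -0.004 and 0.014 m and x of standing_b in the frame of crate between -0.086 and 0.086 m and y of standing_b in the frame of crate between -0.128 and 0.128 m and z of standing_b in the frame of crate between -0.004 and 0.014 m and x of standing_c in the frame of crate between -0.086 and 0.086 m and y of standing_c in the frame of crate between -0.128 and 0.128 m and z of standing_c in the frame of crate between -0.004 and 0.014 m); the robot touches nothing.
It fails at once if a bottle falls into the crate (faster than 0.6 m/s while its foot is 12 to 86 mm above a cell's floor) ((x of bottle1 in the frame of crate between -0.086 and 0.086 m and y of bottle1 in the frame of crate between -0.128 and 0.128 m and z of bottle1 in the frame of crate between 0.016 and 0.09 m and linear speed of bottle1 above 0.6 m/s) or (x of bottle2 in the frame of crate between -0.086 and 0.086 m and y of bottle2 in the frame of crate between -0.128 and 0.128 m and z of bottle2 in the frame of crate between 0.016 and 0.09 m and linear speed of bottle2 above 0.6 m/s) or (x of bottle3 in the frame of crate between -0.086 and 0.086 m and y of bottle3 in the frame of crate between -0.128 and 0.128 m and z of bottle3 in the frame of crate between 0.016 and 0.09 m and linear speed of bottle3 above 0.6 m/s) or (x of bottle4 in the frame of crate between -0.086 and 0.086 m and y of bottle4 in the frame of crate between -0.128 and 0.128 m and z of bottle4 in the frame of crate between 0.016 and 0.09 m and linear speed of bottle4 above 0.6 m/s) or (x of bottle5 in the frame of crate between -0.086 and 0.086 m and y of bottle5 in the frame of crate between -0.128 and 0.128 m and z of bottle5 in the frame of crate between 0.016 and 0.09 m and linear speed of bottle5 above 0.6 m/s) or (x of standing_a in the frame of crate between -0.086 and 0.086 m and y of standing_a in the frame of crate between -0.128 and 0.128 m and z of standing_a in the frame of crate between 0.016 and 0.09 m and linear speed of standing_a above 0.6 m/s) or (x of standing_b in the frame of crate between -0.086 and 0.086 m and y of standing_b in the frame of crate between -0.128 and 0.128 m and z of standing_b in the frame of crate between 0.016 and 0.09 m and linear speed of standing_b above 0.6 m/s) or (x of standing_c in the frame of crate between -0.086 and 0.086 m and y of standing_c in the frame of crate between -0.128 and 0.128 m and z of standing_c in the frame of crate between 0.016 and 0.09 m and linear speed of standing_c above 0.6 m/s)).
It fails at once if a bystander (bowl, flashlight, sunglasses case, door stop or candle jar) is moved more than 50 mm (distance of any of bowl, flashlight, glasses_case, door_stop, candle_jar from where it was at the start of the episode above 0.05 m).
Of bottle1, bottle2, bottle3, bottle4, bottle5 only 3 to 5 are there at a start; the rules pass over those that are not, and their reading is None.
Of standing_a, standing_b, standing_c only 1 to 1 are there at a start; the rules pass over those that are not, and their reading is None.
At some moment in a run one of bottle1, bottle2, bottle3, bottle4, bottle5 may be knocked a few centimetres aside while the robot is not near it.
It also fails if it takes over 210 s, if anything falls off the work surface, if the arm or the gripper's body presses on something with over 40 N, if the wrist force passes 120 N, or if a joint passes its speed limit or range.

### The arm

A 6-joint arm with a two-finger parallel gripper is mounted at the origin on the work surface. World frame = base frame: x ahead of the robot, y to its left, z up, the work surface at z = 0. Lengths are in m, angles in rad, forces in N, time in s.
With the tool pointing down it reaches from about 0.4 to 0.925 m from the base axis. Payload 3.4 kg.
Tool frame: the origin (TCP) lies where the fingers leave the gripper's body, on its centre line; the fingertips stand 73 mm ahead of it and the grasp point (between the pads) lies 54 mm ahead of it; z points along the fingers, y is the direction in which the jaws open and shut (so a half turn about z gives the same grasp; the last joint's range is limited). The gripper opens to 85 mm and grips with 20 to 120 N. Pads are 22 mm wide; open, the fingers measure 114 mm over their backs; the gripper's body (76 mm by 85 mm) begins 54 mm behind the grasp point. The pads swing forward as they close: fully open they stand 13 mm farther back than shut.
Start: joints at [1.054, 0.307, 1.506, -0, 1.328, -0.073], TCP at [0.247, 0.519, 0.304] pointing down, gripper open.
Joint ranges: [-3.12, 3.12], [-1.05, 2.28], [0.14, 2.33], [-1.42, 4.57], [0.1, 2.73], [-2.68, 2.68]. Speed limits (rad/s): [2.57, 2.57, 3.14, 3.14, 3.14, 3.14].

### API

Orientations are given as a unit quaternion [x, y, z, w].
In Python, from station import arm gives the robot as it stands.
- The arm moves only by the tool drive_tool, never from a script. Its argument "commands" is a list of rows, each a list of 4 numbers: the shift along the tool's x, y, z in m, then the turn about the tool's z in rad. In form: [[dx, dy, dz, turn], ...]. A call has 1 to 12 rows; each row is the pose to reach, as a shift and turn from the pose commanded when the call began, along the tool's axes at that moment; what a row does not reach only later rows make up. A row lasts 1/8 s, in which the tool goes at most 62.5 mm and 10.7 degrees, less where a joint would pass 70% of its speed; a pose out of reach is approached as far as the arm can. A call with a gripper value outside its range is refused whole. "gripper" is the opening in per cent of the stroke, from 0 (shut) to 100 (fully open), set as the call begins (left out, the last holds). The fingers move at their own pace and stop on an object; "force" is the grip in N (left out, the last holds). Time passes only in rows, so rows that repeat a pose let the fingers close. It gives the time, the measured TCP pose, the force and the opening at its end, in the units of the state.
- arm.state(): the state, without advancing time (a new reading comes with each control period).
- arm.camera(name): name is "scene" or "top" or "wrist"; returns the picture (420x560x3 uint8, red, green, blue); there is no depth.
- arm.camera_model(name): a dict with "fx", "fy", "cx", "cy" (pixels), "extrinsics" (4x4, takes a point from camera to world coordinates). Camera axes: x right, y down, z forward; pixel columns grow to the right and rows downward; lengths in m; the calibration is good to about 2 mm. A picture is of the moment at which its call begins: read the wrist's pose just before it. camera_model takes no time and is no camera call; for the wrist camera it gives the pose at the moment of the call.
- arm.hand_in(): hands the job in, once; it reports no verdict.
The state is a dict: "clock": time; "joint_pos": joint angles; "joint_velocities": joint speeds; "tau": joint torques, N m; "eef_pos": TCP position; "tool_rot": TCP orientation; "ft_force": force on the tool from outside, world axes, zero at the start; "ft_torque": the same for the moment, N m; "grip_width": finger opening in m.
Only numpy, scipy, OpenCV 4.12 (cv2) and the standard library are available. Lean on these libraries where they do the work, as an engineer would, in place of code of your own. Each camera call takes 0.05 s, during which the arm holds its last target.

## Working session

There is one attempt and no reset: what is moved stays moved. The work goes in short steps, Python scripts to look and compute and a tool call to move; the robot and the scene stay as the last step left them, time stands still between calls to the robot, and variables do not carry over. Pictures are saved under pics/ and viewed, and the job is handed in when it is done.

Besides the shell and the picture viewer there is one more tool, called as name(argument=value, ...), one argument or row to a line, values as JSON. drive_tool: Moves the arm, as the interface text tells. Its arguments: {"type":"object","properties":{"commands":{"type":"array","items":{"type":"array","items":{"type":"number"}}},"gripper":{"type":"number"},"force":{"type":"number"}},"required":["commands"]}

```bash
ls; mkdir -p pics; python3 - <<'E'
from station import arm
import cv2
print(arm.state())
for n in ("scene","top","wrist"):
    im=arm.camera(n); cv2.imwrite(f"pics/{n}0.png",im[:,:,::-1])
    m=arm.camera_model(n); print(n,m)
E
```

```text
pics
{'clock': 0.0, 'joint_pos': array([ 1.05349355e+00,  3.07579948e-01,  1.50769583e+00, -1.62368597e-05,
        1.32838038e+00, -7.35066062e-02]), 'joint_velocities': array([-1.38222982e-04,  7.53212686e-04,  8.00637020e-04, -6.28915720e-04,
       -3.02649430e-06, -5.23710885e-04]), 'tau': array([-7.86435612e-04, -4.57539797e+01, -2.51913965e+01, -2.58953469e-04,
        1.33559603e-02,  4.66306528e-05]), 'eef_pos': array([0.24664306, 0.51880106, 0.30296843]), 'tool_rot': array([ 2.20079537e-01,  9.75481385e-01, -9.89353208e-04, -2.92832647e-04]), 'ft_force': array([0.87760573, 0.08783798, 0.63737034]), 'ft_torque': array([-0.02418648, -0.03545194,  0.03028813]), 'grip_width': 0.08560833350745213}
scene {'fx': 384.63299265926753, 'fy': 384.63299265926753, 'cx': 277.83826109092126, 'cy': 207.3578016631183, 'extrinsics': array([[ 0.21120978,  0.85359579, -0.47619813,  1.08228254],
       [ 0.9774347 , -0.18616264,  0.09982424, -0.05261039],
       [-0.00344075, -0.48653643, -0.87365352,  1.10038655],
       [ 0.        ,  0.        ,  0.        ,  1.        ]])}
top {'fx': 509.86878277671093, 'fy': 509.86878277671093, 'cx': 276.6388419489598, 'cy': 205.99793312492528, 'extrinsics': array([[ 0.01696164, -0.97783378,  0.20869454,  0.26267251],
       [-0.99984936, -0.0158195 ,  0.00714079,  0.06495988],
       [-0.00368106, -0.20878422, -0.9779548 ,  1.3991996 ],
       [ 0.        ,  0.        ,  0.        ,  1.        ]])}
wrist {'fx': 336.65592159718636, 'fy': 336.65592159718636, 'cx': 279.8516437210181, 'cy': 212.98903425239703, 'extrinsics': array([[ 0.42946717,  0.86452094,  0.26107756,  0.17966674],
       [ 0.90307966, -0.41040671, -0.12654427,  0.55029441],
       [-0.00225219,  0.29012045, -0.95698749,  0.37318805],
       [ 0.        ,  0.        ,  0.        ,  1.        ]])}
```

View pics/scene0.png

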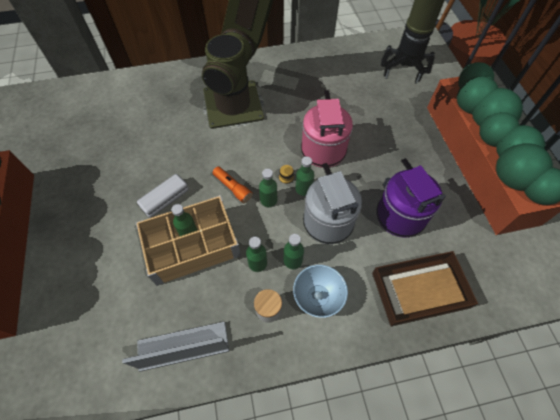

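View pics/top0.png

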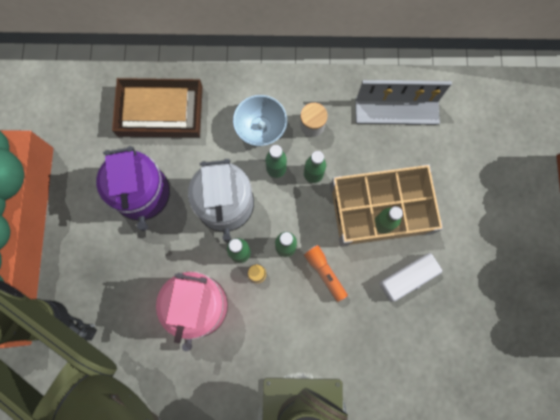

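View pics/wrist0.png

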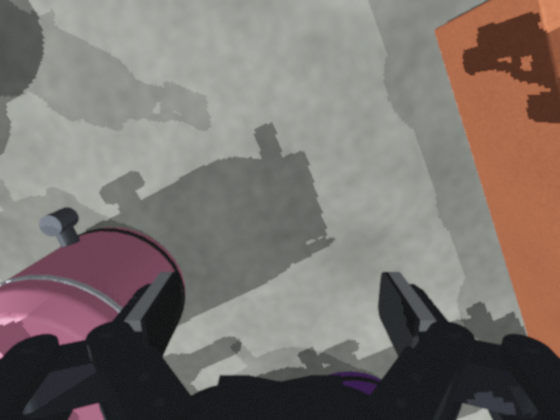

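The top view shows the steel canister at about (222,195), with its tab at (219,213). Four bottles stand on the ledge, with caps at about (276,152), (317,158), (236,244) and (286,238). One bottle is already in the crate, with its cap at (396,212). The scene view agrees. Next I'll zoom in and measure.

```bash
cat > h.py <<'E'
import numpy as np, cv2
from station import arm
def ray(m,u,v):
    d=np.array([(u-m['cx'])/m['fx'],(v-m['cy'])/m['fy'],1.]); E=np.array(m['extrinsics'])
    return E[:3,3],E[:3,:3]@d
def onz(m,u,v,z):
    o,d=ray(m,u,v); return o+d*(z-o[2])/d[2]
def proj(m,p):
    E=np.array(m['extrinsics']); c=E[:3,:3].T@(np.array(p)-E[:3,3]); return np.array([m['fx']*c[0]/c[2]+m['cx'],m['fy']*c[1]/c[2]+m['cy']])
def tri(m1,p1,m2,p2):
    o1,d1=ray(m1,*p1);o2,d2=ray(m2,*p2)
    s=np.linalg.lstsq(np.c_[d1,-d2],o2-o1,rcond=None)[0]
    a=o1+s[0]*d1;b=o2+s[1]*d2; return (a+b)/2,np.linalg.norm(a-b)
E
python3 - <<'E'
import cv2
a=cv2.imread('pics/top0.png');
cv2.imwrite('pics/top0a.png',cv2.resize(a[90:290,180:340],None,fx=4.5,fy=3,interpolation=cv2.INTER_CUBIC) if 0 else cv2.resize(a[125:275,190:340],None,fx=4,fy=4,interpolation=cv2.INTER_CUBIC))
cv2.imwrite('pics/top0b.png',cv2.resize(a[150:260,320:460],None,fx=5,fy=5,interpolation=cv2.INTER_CUBIC))
b=cv2.imread('pics/scene0.png')
cv2.imwrite('pics/scene0a.png',cv2.resize(b[140:290,230:380],None,fx=4,fy=4,interpolation=cv2.INTER_CUBIC))
E
```

```text
(no output)
```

View pics/top0a.png

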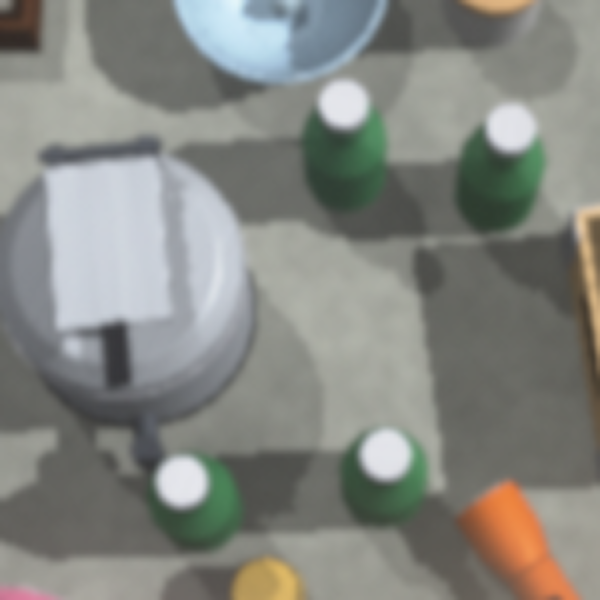

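View pics/top0b.png

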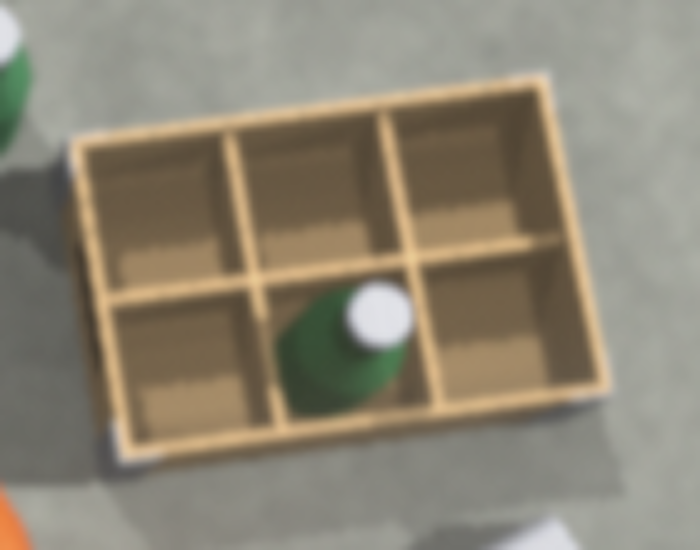

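View pics/scene0a.png

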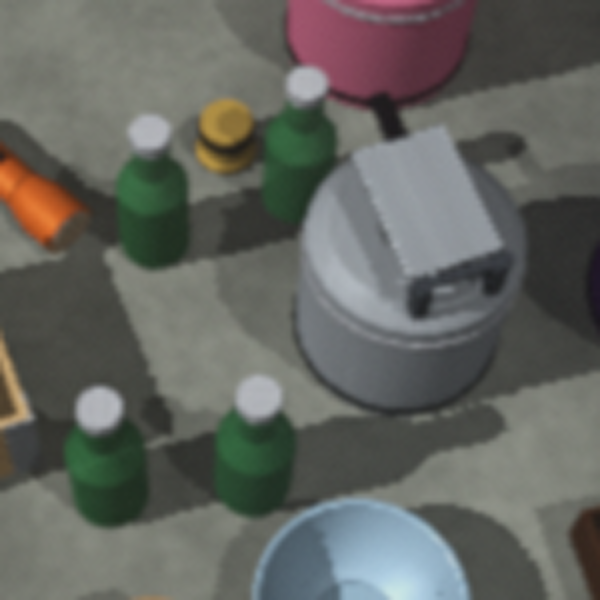

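```bash
python3 - <<'E'
from h import *
np.set_printoptions(precision=4,suppress=True)
T=arm.camera_model('top');S=arm.camera_model('scene')
tp={'A':(276.2,151.2),'B':(317.7,157),'C':(235.7,245.2),'D':(286.5,238.7),'tip':(219.5,221),'base':(218.2,206.2),'st':(396,213)}
sc={'A':(294.75,239.25),'B':(254.75,242.25),'C':(306.5,161),'D':(267.25,173),'tip':(325,165),'base':(328.75,174.25)}
for k in tp:
    z=.198 if k in('tip','base') else .16
    print(k,onz(T,*tp[k],z),onz(S,*sc[k],z)if k in sc else '',*(tri(T,tp[k],S,sc[k]) if k in sc else ()))
print('hinge',onz(T,215,163,.2))
# canister body: segment circle of bottom/edges, via hinge line ends
print(onz(T,200,164,.2),onz(T,230,161,.2))
print('crate');c=np.array([onz(T,*p,.09) for p in [(334.4,178.4),(429,166),(442,227.6),(344.4,242)]]);print(c,c.mean(0))
for i in range(4):print(np.linalg.norm(c[i]-c[i-1]))
q=c.mean(0);
# yaw: +y from corner1->0 etc
e=(c[0]-c[1])+(c[3]-c[2]);yaw=np.arctan2(-e[0],e[1]);print('yaw',yaw)
R=np.array([[np.cos(yaw),-np.sin(yaw)],[np.sin(yaw),np.cos(yaw)]])
for x in(-.042,.042):
  for y in(-.084,0,.084):print('cell',x,y,q[:2]+R@[x,y])
E
```

```text
A [0.6696 0.0775 0.16  ] [0.6748 0.0784 0.16  ] [0.6719 0.0785 0.1536] 0.0017178585079643824
B [ 0.6559 -0.028   0.16  ] [ 0.6606 -0.0277  0.16  ] [ 0.6578 -0.028   0.1539] 0.0008524889010178838
C [0.4275 0.1725 0.16  ] [0.4325 0.1724 0.16  ] [0.4283 0.1734 0.1541] 0.0008754311425283633
D [0.4455 0.0484 0.16  ] [0.4499 0.0488 0.16  ] [0.4464 0.0489 0.1549] 0.0010121609559730917
tip [0.4801 0.2099 0.198 ] [0.4837 0.2115 0.198 ] [0.481  0.2115 0.1942] 0.0022561931887795992
base [0.5162 0.2145 0.198 ] [0.5166 0.2133 0.198 ] [0.5162 0.2141 0.1974] 0.0011344210054769226
st [ 0.5142 -0.2218  0.16  ] 
hinge [0.6239 0.2266 0.2   ]
[0.6207 0.2632 0.2   ] [0.6295 0.19   0.2   ]
crate
[[ 0.6195 -0.0776  0.09  ]
 [ 0.6577 -0.33    0.09  ]
 [ 0.4916 -0.3562  0.09  ]
 [ 0.4497 -0.1023  0.09  ]] [ 0.5546 -0.2165  0.09  ]
0.17151375298461724
0.2552948729521265
0.1681473628243403
0.2573339272609568
yaw 0.1569586700241103
cell -0.042 -0.084 [ 0.5263 -0.306 ]
cell -0.042 0 [ 0.5131 -0.2231]
cell -0.042 0.084 [ 0.5    -0.1401]
cell 0.042 -0.084 [ 0.6092 -0.2929]
cell 0.042 0 [ 0.5961 -0.2099]
cell 0.042 0.084 [ 0.583 -0.127]
```

```bash
cat >> h.py <<'E'
from scipy.spatial.transform import Rotation as Ro
def yaw_y(s): # world angle of tool y axis
    y=Ro.from_quat(s['tool_rot']).apply([0,1,0]); return np.arctan2(y[1],y[0])
def delta(s,tgt,yang=None):
    R=Ro.from_quat(s['tool_rot']); d=R.inv().apply(np.array(tgt)-s['eef_pos'])
    t=0
    if yang is not None:
        t=-(yang-yaw_y(s)); t=(t+np.pi/2)%np.pi-np.pi/2
    return np.round(d,4),round(t,3)
E
python3 - <<'E'
from h import *
s=arm.state();print(delta(s,[.492,.2116,.33],np.pi/2+.115), s['joint_pos'])
E
```

```text
(array([-0.3535, -0.1723, -0.0266]), np.float64(-0.559)) [ 1.05349441e+00  3.07456211e-01  1.50737734e+00  8.91833646e-06
  1.32840731e+00 -7.34759836e-02]
```

drive_tool(
  commands=[
    [0,0,-0.027,0],
    [-0.05,-0.025,-0.027,-0.08],
    [-0.1,-0.05,-0.027,-0.16],
    [-0.15,-0.075,-0.027,-0.24],
    [-0.2,-0.1,-0.027,-0.32],
    [-0.25,-0.125,-0.027,-0.4],
    [-0.3,-0.15,-0.027,-0.48],
    [-0.3535,-0.172,-0.027,-0.559],
    [-0.3535,-0.172,-0.027,-0.559],
    [-0.3535,-0.172,-0.027,-0.559],
    [-0.3535,-0.172,-0.027,-0.559],
  ],
)

```text
clock: 1.52
eef_pos: [0.4913, 0.2131, 0.3307]
tool_rot: [-0.058, 0.998, 0.0, -0.0]
ft_force: [0.1, -0.7, -0.5]
grip_width: 0.0855
```

```bash
python3 - <<'E'
from h import *
s=arm.state();print(s['eef_pos'],yaw_y(s),s['joint_pos'],s['clock'])
m=arm.camera_model('wrist');im=arm.camera('wrist');cv2.imwrite('pics/w1.png',im[:,:,::-1])
import pickle;pickle.dump(m,open('w1.pkl','wb'))
yaw=.115;d=np.array([np.cos(yaw),np.sin(yaw),0]);h=np.array([.629,.2275,.198])
for r in(.112,.15): print(r,proj(m,h-r*d))
E
```

```text
[0.49130693 0.21310499 0.33073562] 1.6872952947838868 [ 3.30130222e-01  2.31933312e-01  1.54472970e+00  4.52340959e-04
  1.36569078e+00 -1.35725748e+00] 1.525
0.112 [278.40218696 269.99218357]
0.15 [278.409485   215.25491945]
```

View pics/w1.png

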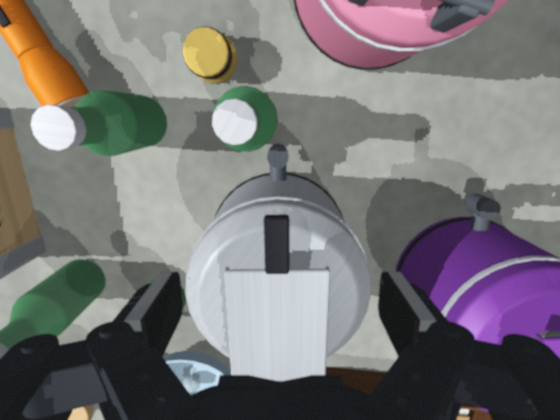

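The wrist view shows the tab from (277,216) at the tip to (277,270) at the base, which is where I predicted it. I'll go down and grip it across its width.

drive_tool(
  commands=[
    [0,-0.002,0.03,0],
    [0,-0.002,0.06,0],
    [0,-0.002,0.082,0],
    [0,-0.002,0.082,0],
    [0,-0.002,0.082,0],
  ],
)

```text
clock: 2.2
eef_pos: [0.4927, 0.211, 0.2498]
tool_rot: [-0.058, 0.998, 0.0, 0.001]
ft_force: [-0.2, -0.0, -0.2]
grip_width: 0.0855
```

drive_tool(
  commands=[
    [0,0,0,0],
    [0,0,0,0],
    [0,0,0,0],
    [0,0,0,0],
    [0,0,0,0],
    [0,0,0,0],
    [0,0,0,0],
    [0,0,0,0],
  ],
  gripper=0,
  force=30,
)

```text
clock: 3.2
eef_pos: [0.4925, 0.2108, 0.249]
tool_rot: [-0.058, 0.998, 0.001, 0.0]
ft_force: [-1.1, 4.6, 1.1]
grip_width: 0.0154
```

```bash
python3 - <<'E'
from h import *
s=arm.state();print(s['eef_pos'],yaw_y(s),s['grip_width'],s['ft_force'])
im=arm.camera('wrist');cv2.imwrite('pics/w2.png',im[:,:,::-1])
yaw=.115;h=np.array([.629,.2275,.194+.054]); d=np.array([np.cos(yaw),np.sin(yaw),0])
g=s['eef_pos']; v=g-h; r=np.hypot(v@d,v[2]); a0=np.arctan2(v[2],-v@d); print(r,a0)
for a in np.arange(0,2.5,.16):
    t=h-r*np.cos(a+a0)*d+[0,0,r*np.sin(a+a0)]
    print(round(a,2),delta(s,t)[0])
E
```

```text
[0.49254625 0.21077331 0.24897396] 1.686003873636654 0.015359599803603621 [-1.12126217  4.63185848  1.08527554]
0.13747522373256618 0.007084658834435667
0.0 [-0.     0.001  0.   ]
0.16 [-0.0019  0.001  -0.0219]
0.32 [-0.0073  0.001  -0.0432]
0.48 [-0.016   0.001  -0.0634]
0.64 [-0.0278  0.001  -0.0819]
0.8 [-0.0424  0.0011 -0.0983]
0.96 [-0.0594  0.0011 -0.1122]
1.12 [-0.0785  0.0011 -0.1232]
1.28 [-0.099   0.0011 -0.131 ]
1.44 [-0.1205  0.0011 -0.1354]
1.6 [-0.1425  0.0011 -0.1364]
1.76 [-0.1643  0.0011 -0.1338]
1.92 [-0.1854  0.0011 -0.1278]
2.08 [-0.2054  0.0011 -0.1185]
2.24 [-0.2235  0.001  -0.1062]
2.4 [-0.2395  0.001  -0.0911]
```

View pics/w2.png

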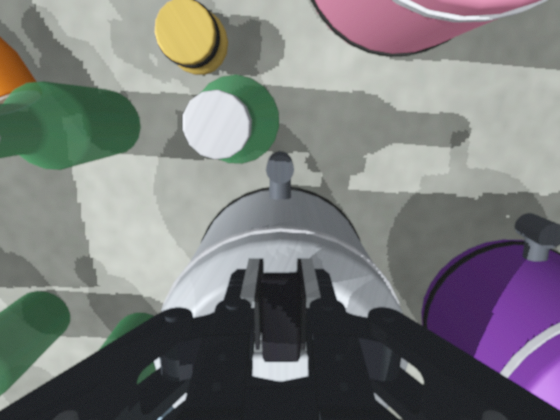

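The tab is gripped at a width of 15 mm. I'll follow the arc.

drive_tool(
  commands=[
    [-0.0005,0.0,-0.011,0],
    [-0.002,0.0,-0.022,0],
    [-0.0045,0.0,-0.033,0],
    [-0.007,0.0,-0.043,0],
    [-0.0115,0.0,-0.0535,0],
    [-0.016,0.0,-0.0635,0],
    [-0.028,0.0,-0.082,0],
    [-0.042,0.0,-0.098,0],
    [-0.0595,0.0,-0.112,0],
    [-0.0595,0.0,-0.112,0],
  ],
)

```text
clock: 4.5
eef_pos: [0.5526, 0.2182, 0.3611]
tool_rot: [-0.058, 0.998, 0.001, 0.0]
ft_force: [-1.2, 6.7, 0.7]
grip_width: 0.0153
```

```bash
python3 - <<'E'
from h import *
s=arm.state();print(s['eef_pos'],yaw_y(s),s['grip_width'],s['ft_force'])
im=arm.camera('wrist');cv2.imwrite('pics/w3.png',im[:,:,::-1])
E
```

```text
[0.55260907 0.2181942  0.36109992] 1.6861073579772714 0.015254037093978412 [-1.24314162  6.74687952  0.68053061]
```

View pics/w3.png

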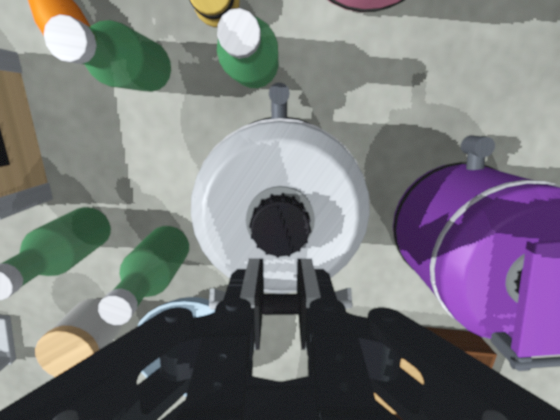

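drive_tool(
  commands=[
    [-0.009,0,-0.006,0],
    [-0.019,0,-0.011,0],
    [-0.0395,0,-0.019,0],
    [-0.061,0,-0.0235,0],
    [-0.083,0,-0.0245,0],
    [-0.105,0,-0.022,0],
    [-0.126,0,-0.016,0],
    [-0.146,0,-0.0065,0],
    [-0.164,0,0.006,0],
    [-0.172,0,0.013,0],
    [-0.172,0,0.013,0],
  ],
)

```text
clock: 5.92
eef_pos: [0.7228, 0.2391, 0.3469]
tool_rot: [-0.058, 0.998, 0.002, -0.0]
ft_force: [0.6, 8.5, 1.4]
grip_width: 0.0149
```

drive_tool(
  commands=[
    [0,0,0,0],
    [0,0,0,0],
    [0,0,0,0],
    [0,0,-0.03,0],
    [0,0,-0.06,0],
    [0.03,0,-0.06,0],
    [0.08,0,-0.06,0],
    [0.13,0,-0.06,0],
    [0.13,0,-0.06,0],
    [0.13,0,-0.06,0],
  ],
  gripper=60,
)

```text
clock: 7.18
eef_pos: [0.5937, 0.2216, 0.4087]
tool_rot: [-0.057, 0.998, 0.0, 0.001]
ft_force: [0.2, 0.5, 0.3]
grip_width: 0.0516
```

```bash
python3 - <<'E'
from h import *
s=arm.state();print(s['eef_pos'],yaw_y(s),s['grip_width'],s['ft_force'])
import pickle
m=arm.camera_model('wrist');im=arm.camera('wrist');cv2.imwrite('pics/w4.png',im[:,:,::-1]);pickle.dump(m,open('w4.pkl','wb'))
im=arm.camera('top');cv2.imwrite('pics/t4.png',im[:,:,::-1])
E
```

```text
[0.59370754 0.22161748 0.40874443] 1.6856943357663894 0.05162898503086521 [0.21498242 0.52511132 0.29945549]
```

View pics/w4.png

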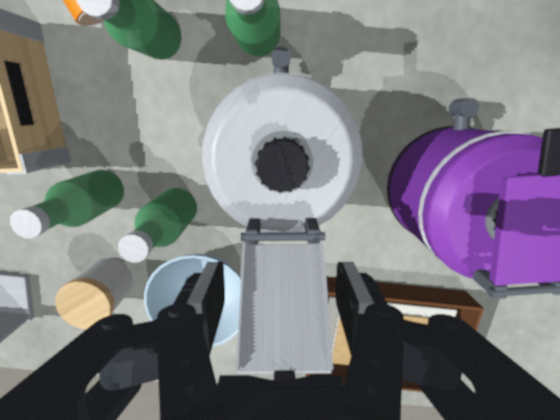

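View pics/t4.png

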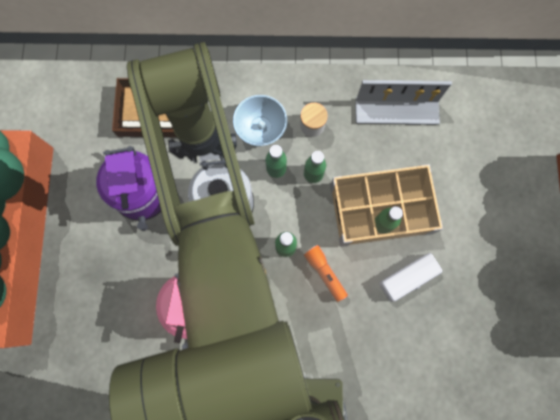

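```bash
python3 - <<'E'
from h import *
import pickle
m=pickle.load(open('w4.pkl','rb'))
im=cv2.imread('pics/w4.png')[120:205,230:335]
g=cv2.cvtColor(im,cv2.COLOR_BGR2GRAY);mask=(g<75).astype(np.uint8)
n,l,st,c=cv2.connectedComponentsWithStats(mask);i=1+np.argmax(st[1:,4]);print(st[i],c[i]+[230,120])
x,y,w,hh=st[i][:4];u,v=230+x+w/2,120+y+hh/2
print(onz(m,u,v,.187),onz(m,*(c[i]+[230,120]),.185))
s=arm.state();p=onz(m,u,v,.185);p[2]=.30
print(delta(s,p),s['joint_pos'])
E
```

```text
[  26   17   54   55 2188] [282.31261426 164.07449726]
[0.56423698 0.22032053 0.187     ] [0.56424131 0.21973495 0.185     ]
(array([0.0303, 0.002 , 0.1082]), 0) [ 2.90620914e-01  3.35650079e-01  1.20310690e+00 -3.08910823e-04
  1.60124325e+00 -1.39488923e+00]
```

drive_tool(
  commands=[
    [0.01,0.0,0,0.18],
    [0.02,0.001,0,0.36],
    [0.029,0.001,0,0.54],
    [0.029,0.001,0,0.72],
    [0.029,0.001,0,0.9],
    [0.029,0.001,0,1.08],
    [0.029,0.001,0,1.26],
    [0.029,0.001,0,1.44],
    [0.029,0.001,0.02,1.62],
    [0.029,0.001,0.04,1.8],
    [0.029,0.001,0.06,1.98],
    [0.029,0.001,0.08,2.16],
  ],
  gripper=72,
)

```text
clock: 8.78
eef_pos: [0.5661, 0.2196, 0.3269]
tool_rot: [0.855, 0.519, 0.0, 0.0]
ft_force: [0.2, 0.2, 0.1]
grip_width: 0.0609
```

drive_tool(
  commands=[
    [0,0,0,0.18],
    [0,0,0,0.36],
    [0,0,0,0.5],
    [0,0,0,0.5],
    [0,0,0,0.5],
  ],
)

```text
clock: 9.4
eef_pos: [0.5652, 0.2196, 0.3276]
tool_rot: [0.956, 0.295, -0.0, 0.0]
ft_force: [0.4, -0.6, 0.1]
grip_width: 0.0618
```

```bash
python3 - <<'E'
from h import *
s=arm.state();print(s['eef_pos'],yaw_y(s),s['grip_width'],s['ft_force'],s['joint_pos'],delta(s,[.565,.22,.238]))
im=arm.camera('wrist');cv2.imwrite('pics/w5.png',im[:,:,::-1])
E
```

```text
[0.5652413  0.2195629  0.32761546] -0.9719726388271656 0.06175059877227698 [ 0.42566599 -0.60903147  0.13052336] [ 3.00888960e-01  3.34380579e-01  1.40277222e+00 -7.30262649e-05
  1.40450222e+00  1.27287369e+00] (array([ 0.0001, -0.0005,  0.0896]), 0)
```

View pics/w5.png

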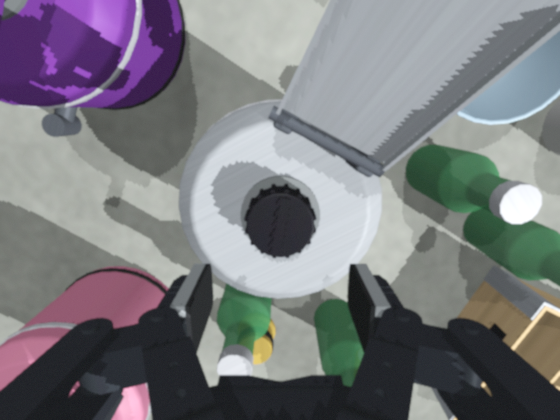

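drive_tool(
  commands=[
    [0,0,0.03,0],
    [0,0,0.06,0],
    [0,0,0.08,0],
    [0,0,0.09,0],
    [0,0,0.09,0],
    [0,0,0.09,0],
  ],
)

```text
clock: 10.2
eef_pos: [0.5651, 0.2197, 0.2389]
tool_rot: [0.956, 0.294, 0.001, -0.0]
ft_force: [-1.0, 0.1, 0.7]
grip_width: 0.0616
```

drive_tool(
  commands=[
    [0,0,0,0],
    [0,0,0,0],
    [0,0,0,0],
    [0,0,0,0],
    [0,0,0,0],
    [0,0,0,0],
  ],
  gripper=0,
  force=40,
)

```text
clock: 10.95
eef_pos: [0.5652, 0.2196, 0.2392]
tool_rot: [0.956, 0.294, 0.001, 0.0]
ft_force: [0.0, -0.8, 5.8]
grip_width: 0.0445
```

```bash
python3 - <<'E'
from h import *
s=arm.state();print(s['eef_pos'],yaw_y(s),s['grip_width'],s['ft_force'],s['ft_torque'])
im=arm.camera('wrist');cv2.imwrite('pics/w6.png',im[:,:,::-1])
E
```

```text
[0.56515919 0.21955849 0.23918935] -0.9739853884978511 0.04452939255542732 [ 0.03717944 -0.81694379  5.76897779] [-0.16358012  0.02515601 -0.0410267 ]
```

View pics/w6.png

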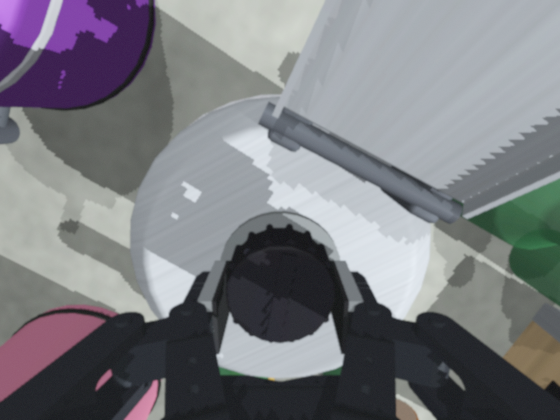

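The pads hold the cap at 44.5 mm. I'll unscrew it anticlockwise, which is a negative turn, and rise with it.

drive_tool(
  commands=[
    [0,0,-0.0003,-0.17],
    [0,0,-0.0007,-0.34],
    [0,0,-0.001,-0.51],
    [0,0,-0.0014,-0.68],
    [0,0,-0.0017,-0.85],
    [0,0,-0.002,-1.02],
    [0,0,-0.0024,-1.19],
    [0,0,-0.0027,-1.36],
    [0,0,-0.003,-1.53],
    [0,0,-0.0034,-1.7],
    [0,0,-0.0037,-1.87],
    [0,0,-0.004,-2.0],
  ],
)

```text
clock: 12.5
eef_pos: [0.5668, 0.2196, 0.2433]
tool_rot: [0.267, 0.964, 0.001, 0.003]
ft_force: [3.5, -0.2, 3.1]
grip_width: 0.0445
```

drive_tool(
  commands=[
    [0,0,-0.0003,-0.15],
    [0,0,-0.0006,-0.3],
    [0,0,-0.0009,-0.45],
    [0,0,-0.0012,-0.6],
    [0,0,-0.0014,-0.7],
    [0,0,-0.0014,-0.7],
  ],
)

```text
clock: 13.25
eef_pos: [0.5669, 0.2202, 0.2447]
tool_rot: [-0.077, 0.997, 0.001, 0.003]
ft_force: [4.9, 1.2, 3.3]
grip_width: 0.0449
```

```bash
python3 - <<'E'
from h import *
s=arm.state();print(s['eef_pos'],yaw_y(s),s['grip_width'],s['ft_force'],s['ft_torque'],s['joint_pos'])
im=arm.camera('wrist');cv2.imwrite('pics/w7.png',im[:,:,::-1])
E
```

```text
[0.56690238 0.22023438 0.24468834] 1.7248755616735705 0.0448577645503352 [4.85914498 1.23131936 3.3368847 ] [ 0.22542078 -0.85390039  0.07216999] [ 3.01079582e-01  3.97873332e-01  1.52147529e+00  4.23700200e-05
  1.21565670e+00 -1.42380731e+00]
```

View pics/w7.png

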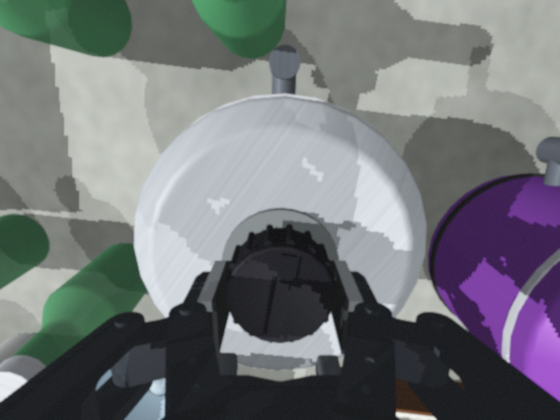

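drive_tool(
  commands=[
    [0,0,-0.0002,-0.05],
    [0,0,-0.0003,-0.12],
    [0,0,-0.0003,-0.12],
  ],
)

```text
clock: 13.68
eef_pos: [0.565, 0.2198, 0.2445]
tool_rot: [-0.136, 0.991, 0.0, 0.001]
ft_force: [0.8, 0.2, 4.6]
grip_width: 0.0445
```

```bash
python3 - <<'E'
from h import *
s=arm.state();print(s['eef_pos'],yaw_y(s),s['ft_force'],s['ft_torque'])
E
```

```text
[0.56501117 0.21980101 0.24445053] 1.8441637492792007 [0.81164331 0.18922377 4.64518114] [ 0.07676177 -0.31925053  0.01778812]
```

drive_tool(
  commands=[
    [0,0,-0.0002,-0.06],
    [0,0,-0.0003,-0.12],
    [0,0,-0.0003,-0.12],
  ],
)

```text
clock: 14.05
eef_pos: [0.5651, 0.2197, 0.2446]
tool_rot: [-0.194, 0.981, 0.0, 0.001]
ft_force: [2.3, 0.5, 5.8]
grip_width: 0.0447
```

```bash
python3 - <<'E'
from h import *
s=arm.state();print(s['eef_pos'],yaw_y(s),s['ft_force'],s['ft_torque'])
E
```

```text
[0.56507262 0.21966764 0.24460276] 1.9611800797628696 [2.32801832 0.50851562 5.81001785] [ 0.09724339 -0.41261954 -1.29533567]
```

The torque about z jumped to -1.3 N·m after 2.94 rad of turning, so the cap is at its stop. I'll release it and check.

drive_tool(
  commands=[
    [0,0,0,0],
    [0,0,0,0],
    [0,0,0,0],
    [0,0,-0.03,0],
    [0,0,-0.07,0],
    [0,0,-0.12,0],
    [0,0,-0.15,0],
    [0,0,-0.15,0],
  ],
  gripper=72,
)

```text
clock: 15.05
eef_pos: [0.5652, 0.2198, 0.3968]
tool_rot: [-0.196, 0.981, 0.0, 0.003]
ft_force: [0.5, -0.1, -0.2]
grip_width: 0.0616
```

```bash
python3 - <<'E'
from h import *
s=arm.state();print(s['eef_pos'],yaw_y(s),s['ft_force'],s['joint_pos'])
im=arm.camera('wrist');cv2.imwrite('pics/w8.png',im[:,:,::-1])
E
```

```text
[0.56523868 0.21983859 0.39678769] 1.96609942885411 [ 0.5452335  -0.1174522  -0.20630216] [ 3.01332959e-01  2.95675492e-01  1.28970146e+00 -8.72492626e-05
  1.55061635e+00 -1.66476666e+00]
```

View pics/w8.png

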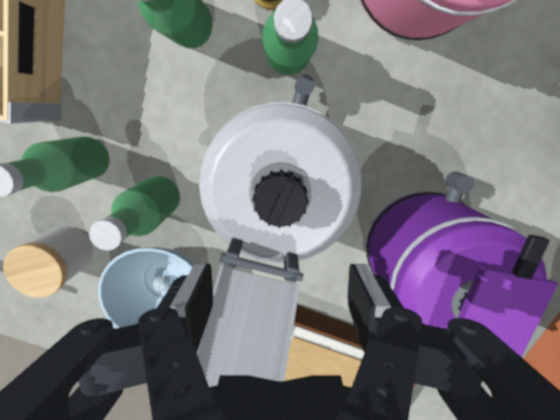

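```bash
python3 - <<'E'
import cv2,numpy as np
a=cv2.imread('pics/w4.png')[125:205,240:325];b=cv2.imread('pics/w8.png')[160:240,240:325]
f=lambda x:cv2.resize(np.clip(x.astype(float)*3,0,255).astype(np.uint8),None,fx=4.5,fy=5,interpolation=cv2.INTER_CUBIC)
cv2.imwrite('pics/cc.png',np.hstack([f(a),f(b)]))
E
```

```text
(no output)
```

View pics/cc.png

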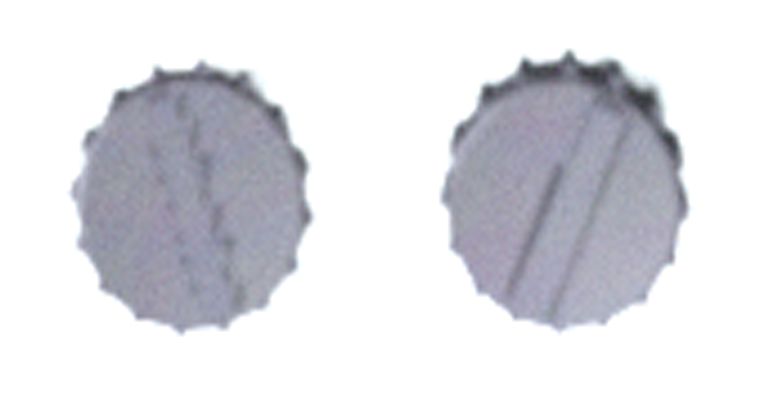

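```bash
python3 - <<'E'
from h import *
import pickle
m4=pickle.load(open('w4.pkl','rb'));m8=arm.camera_model('wrist')
def ang(m,p,q,o,z):
    P=[onz(m,o[0]+a[0]/4.5,o[1]+a[1]/5,z) for a in(p,q)];d=P[1]-P[0];return np.degrees(np.arctan2(d[1],d[0]))%180
for p,q in [((180,100),(240,310)),((155,150),(190,300))]: print('w4',ang(m4,p,q,(240,125),.187))
for p,q in [((600,95),(510,305)),((628,115),(555,315))]: print('w8',ang(m8,(p[0]-382,p[1]),(q[0]-382,q[1]),(240,160),.193))
E
```

```text
w4 24.45136887912831
w4 20.95401516962836
w8 177.84226034395968
w8 1.5544686148994384
```

The bar on the cap turned about 157° between pictures, less than the gripper's 168°. I'll regrip and check that the cap really is at its stop.

drive_tool(
  commands=[
    [0,0,0.05,0],
    [0,0,0.1,0],
    [0,0,0.14,0],
    [0,0,0.15,0],
    [0,0,0.15,0],
    [0,0,0.15,0],
  ],
)

```text
clock: 15.85
eef_pos: [0.5655, 0.2198, 0.2455]
tool_rot: [-0.196, 0.981, 0.0, 0.001]
ft_force: [-0.0, -0.2, 0.3]
grip_width: 0.0615
```

drive_tool(
  commands=[
    [0,0,0,0],
    [0,0,0,0],
    [0,0,0,0],
    [0,0,0,0],
    [0,0,0,0],
    [0,0,0,0],
    [0,0,0,-0.05],
    [0,0,0,-0.05],
  ],
  gripper=0,
  force=40,
)

```text
clock: 16.85
eef_pos: [0.5654, 0.2198, 0.2459]
tool_rot: [-0.22, 0.975, 0.0, 0.002]
ft_force: [-0.9, 0.7, 7.1]
grip_width: 0.0446
```

```bash
python3 - <<'E'
from h import *
s=arm.state();print(s['eef_pos'],yaw_y(s),s['ft_force'],s['ft_torque'],s['grip_width'])
E
```

```text
[0.5653991  0.21981475 0.24588521] 2.015088596946515 [-0.89304889  0.70687082  7.06009868] [ 0.06495552  0.06671627 -0.46036867] 0.04457908876160128
```

drive_tool(
  commands=[
    [0,0,0,-0.05],
    [0,0,0,-0.1],
    [0,0,0,-0.1],
  ],
)

```text
clock: 17.23
eef_pos: [0.5654, 0.2197, 0.2459]
tool_rot: [-0.268, 0.963, 0.0, 0.002]
ft_force: [-0.3, -0.5, 6.1]
grip_width: 0.0447
```

```bash
python3 - <<'E'
from h import *
s=arm.state();print(s['eef_pos'],yaw_y(s),s['ft_force'],s['ft_torque'],s['grip_width'])
E
```

```text
[0.56538777 0.21973843 0.24586799] 2.1130046696704152 [-0.30852134 -0.54911483  6.11826615] [-0.01153921  0.09704896 -1.27135719] 0.04469444212223557
```

The torque rose at once to about -1.3 N·m with no free travel, so the cap is at its stop. Next is the bottle by the tap, C.

drive_tool(
  commands=[
    [0,0,0,0],
    [0,0,0,0],
    [0,0,0,0],
    [0,0,-0.04,0],
    [0,0,-0.09,0],
    [0,0,-0.12,0],
    [0,0,-0.12,0],
  ],
  gripper=65,
)

```text
clock: 18.1
eef_pos: [0.5657, 0.22, 0.3669]
tool_rot: [-0.269, 0.963, 0.0, 0.003]
ft_force: [-0.2, -0.4, -0.3]
grip_width: 0.0557
```

```bash
python3 - <<'E'
from h import *
s=arm.state();print(s['eef_pos'],yaw_y(s),delta(s,[.43,.1725,.36],1.9),s['joint_pos'])
E
```

```text
[0.56570976 0.22001275 0.36691982] 2.1162478201772568 (array([0.1407, 0.0298, 0.006 ]), np.float64(0.216)) [ 3.01344289e-01  3.09853731e-01  1.34157176e+00 -2.15394171e-05
  1.48368048e+00 -1.81490672e+00]
```

drive_tool(
  commands=[
    [0.04,0.008,0.0,0.05],
    [0.08,0.016,0.0,0.11],
    [0.12,0.024,0.0,0.16],
    [0.14,0.03,0.005,0.22],
    [0.14,0.03,0.005,0.22],
    [0.14,0.03,0.005,0.22],
  ],
)

```text
clock: 18.85
eef_pos: [0.4299, 0.1728, 0.3584]
tool_rot: [-0.162, 0.987, -0.0, 0.0]
ft_force: [0.1, 0.1, 0.4]
grip_width: 0.0554
```

```bash
cat >> h.py <<'E'
def look(tag,cams=('wrist',)):
    import pickle
    s=arm.state(); out={}
    for n in cams:
        m=arm.camera_model(n); im=arm.camera(n); cv2.imwrite(f'pics/{n}_{tag}.png',im[:,:,::-1]); pickle.dump(m,open(f'{n}_{tag}.pkl','wb'))
        hsv=cv2.cvtColor(im,cv2.COLOR_RGB2HSV); green=cv2.inRange(hsv,(50,90,20),(85,255,255))
        white=cv2.inRange(hsv,(0,0,150),(180,45,255)); white=cv2.morphologyEx(white,cv2.MORPH_OPEN,np.ones((3,3),np.uint8))
        nn,l,st,c=cv2.connectedComponentsWithStats(white)
        gd=cv2.dilate(green,np.ones((5,5),np.uint8))
        for i in range(1,nn):
            x,y,w,h,a=st[i]
            ring=cv2.dilate((l==i).astype(np.uint8),np.ones((5,5),np.uint8))-(l==i)
            fr=(gd[ring>0]>0).mean()
            if a>40 and fr>.3 and .6<w/h<1.6 and a>.6*w*h:
                p=onz(m,*c[i],.16); print(n,np.round(c[i],1),a,round(fr,2),np.round(p,4))
                out.setdefault(n,[]).append((c[i],p))
    return s,out
E
python3 - <<'E'
from h import *
s,o=look('C1',('wrist','top','scene'));print(s['eef_pos'],yaw_y(s))
E
```

```text
top [235.7 245.9] 115 0.39 [0.4259 0.1725 0.16  ]
[0.42994635 0.17277553 0.35841811] 1.8970238479509172
```

View pics/wrist_C1.png

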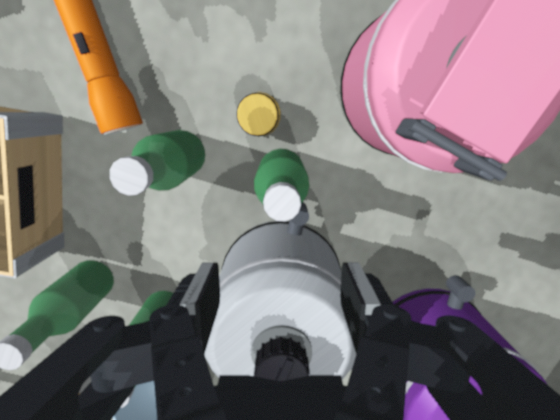

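View pics/top_C1.png

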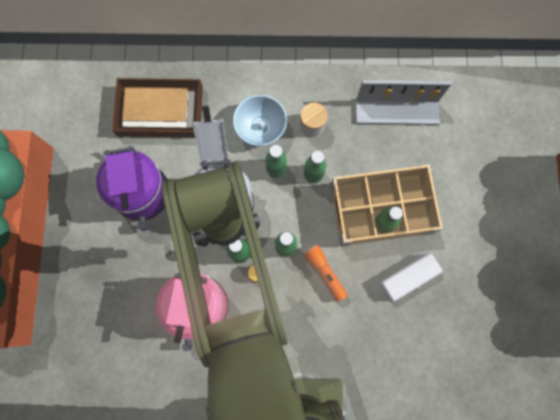

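```bash
python3 - <<'E'
from h import *
import pickle
m=pickle.load(open('wrist_C1.pkl','rb'));im=cv2.imread('pics/wrist_C1.png')
def capc(im,u,v,r=30):
    x0,y0=max(0,u-r),max(0,v-r);hsv=cv2.cvtColor(im[y0:v+r,x0:u+r],cv2.COLOR_BGR2HSV);w=cv2.inRange(hsv,(0,0,165),(180,40,255))
    n,l,st,c=cv2.connectedComponentsWithStats(w);i=l[v-y0,u-x0];x,y,ww,hh,a=st[i];return (x0+x+ww/2-.5,y0+y+hh/2-.5),st[i]
for u,v in [(282,202),(130,175)]:
    c,st=capc(im,u,v);print(c,st,onz(m,*c,.16))
s=arm.state();p=onz(m,*capc(im,282,202)[0],.16);print(delta(s,[p[0],p[1],.195],1.9))
E
```

```text
(np.float64(281.5), np.float64(202.5)) [  11   13   38   36 1115] [0.42763825 0.17289656 0.16      ]
(np.float64(128.0), np.float64(176.0)) [   9   12   39   39 1156] [0.44632646 0.04856251 0.16      ]
(array([0.0026, 0.0009, 0.1637]), np.float64(-0.004))
```

Wrist view: bottle C's cap is at (281.5,202.5), which gives (0.428, 0.173). I'll go down and grip.

drive_tool(
  commands=[
    [0.002,0.001,0.05,0],
    [0.002,0.001,0.1,0],
    [0.002,0.001,0.145,0],
    [0.002,0.001,0.168,0],
    [0.002,0.001,0.168,0],
    [0.002,0.001,0.168,0],
  ],
)

```text
clock: 19.75
eef_pos: [0.4282, 0.1732, 0.1916]
tool_rot: [-0.162, 0.987, 0.0, 0.001]
ft_force: [0.9, 0.0, 0.6]
grip_width: 0.0556
```

drive_tool(
  commands=[
    [0,0,0,0],
    [0,0,0,0],
    [0,0,0,0],
    [0,0,0,0],
    [0,0,0,0],
    [0,0,0,0],
  ],
  gripper=0,
  force=50,
)

```text
clock: 20.5
eef_pos: [0.4279, 0.1733, 0.1923]
tool_rot: [-0.162, 0.987, 0.0, 0.002]
ft_force: [-0.7, 0.9, 5.9]
grip_width: 0.0287
```

drive_tool(
  commands=[
    [0,0,-0.02,0],
    [0,0,-0.06,0],
    [0,0,-0.11,0],
    [0,0,-0.16,0],
    [0,0,-0.19,0],
    [0,0,-0.19,0],
    [0,0,-0.19,0],
  ],
)

```text
clock: 21.38
eef_pos: [0.4258, 0.1725, 0.3792]
tool_rot: [-0.162, 0.987, -0.0, -0.002]
ft_force: [-0.7, 0.0, -2.7]
grip_width: 0.0288
```

```bash
python3 - <<'E'
from h import *
s=arm.state();print(s['eef_pos'],yaw_y(s),s['ft_force'],s['grip_width'],s['joint_pos'])
for t in [(.5263,-.306,.385),(.6092,-.2929,.385)]: print(delta(s,t,np.pi/2))
im=arm.camera('wrist');cv2.imwrite('pics/w10.png',im[:,:,::-1])
E
```

```text
[0.42584334 0.17249111 0.37917303] 1.895970859198916 [-0.66788254  0.03333546 -2.72810849] 0.028809013549406005 [ 2.92933610e-01  8.97558844e-02  1.60113853e+00 -8.18675184e-05
  1.45389178e+00 -1.60302760e+00]
(array([ 0.0577, -0.4855, -0.0057]), np.float64(0.325))
(array([-0.025 , -0.4996, -0.0059]), np.float64(0.325))
```

View pics/w10.png

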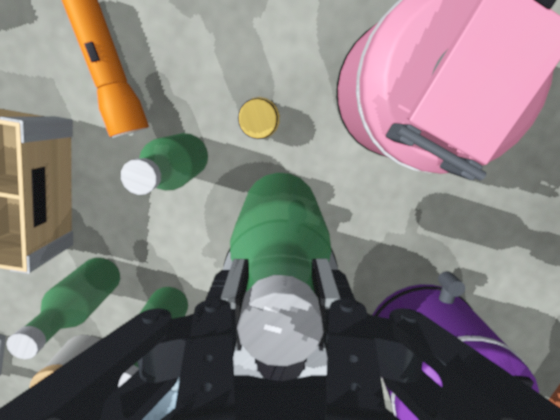

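Bottle C is held; the vertical force changed by about 3 N. I'll carry it to the far cell at (-42,-84).

drive_tool(
  commands=[
    [0.003,-0.02,0,0.03],
    [0.007,-0.06,0,0.09],
    [0.013,-0.11,0,0.16],
    [0.019,-0.16,0,0.23],
    [0.025,-0.21,0,0.3],
    [0.031,-0.26,0,0.37],
    [0.037,-0.31,0,0.44],
    [0.043,-0.36,0,0.52],
    [0.049,-0.41,0,0.6],
    [0.054,-0.45,0,0.66],
    [0.058,-0.475,0,0.7],
    [0.058,-0.485,0,0.7],
  ],
)

```text
clock: 22.92
eef_pos: [0.5267, -0.306, 0.3791]
tool_rot: [0.187, 0.982, 0.001, -0.002]
ft_force: [0.5, 0.2, -3.4]
grip_width: 0.0289
```

drive_tool(
  commands=[
    [0,0,0,0],
    [0,0,0,0],
    [0,0,0,0],
  ],
)

```text
clock: 23.3
eef_pos: [0.5269, -0.3039, 0.3813]
tool_rot: [0.186, 0.983, 0.0, 0.0]
ft_force: [1.3, 0.5, -3.3]
grip_width: 0.0289
```

```bash
python3 - <<'E'
from h import *
s,o=look('C2',('wrist','top','scene'))
print(s['eef_pos'],yaw_y(s),s['ft_force'],s['grip_width'],delta(s,(.5263,-.306,.2)))
E
```

```text
wrist [365.9 150.4] 1014 0.32 [ 0.5147 -0.2208  0.16  ]
[ 0.52687875 -0.30391335  0.38131069] 1.1975764032615082 [ 1.25910135  0.52584794 -3.32949672] 0.028882835902256085 (array([-0.0002, -0.0022,  0.1813]), 0)
```

View pics/wrist_C2.png

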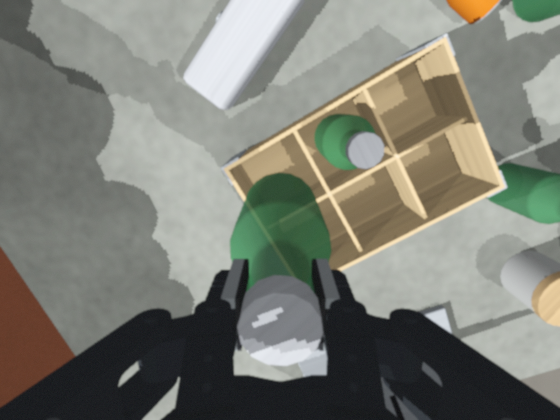

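View pics/top_C2.png

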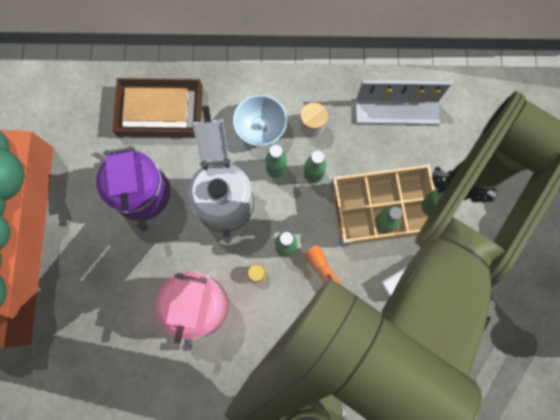

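View pics/scene_C2.png

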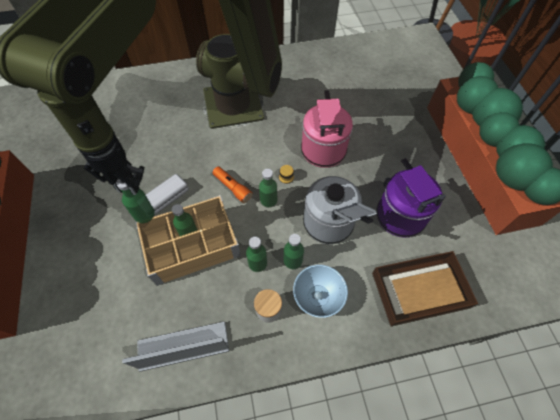

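```bash
python3 - <<'E'
from h import *
import pickle
m=pickle.load(open('wrist_C2.pkl','rb'))
for p in [(224,168),(449,37),(504,187)]: print(onz(m,*p,.09))
# inner dividers crossing
for p in [(331,196),(398,156)]: print('cross',onz(m,*p,.09))
c=np.array([.5546,-.2165]);y=.157;R=np.array([[np.cos(y),-np.sin(y)],[np.sin(y),np.cos(y)]])
for p in [(-.086,-.128),(-.086,.128),(.086,.128),(0,-.042),(0,.042)]:print(c+R@p)
E
```

```text
[ 0.49059692 -0.35512509  0.09      ]
[ 0.4536885 -0.1001967  0.09     ]
[ 0.62157254 -0.07802569  0.09      ]
cross [ 0.56207302 -0.25779376  0.09      ]
cross [ 0.54653607 -0.17704288  0.09      ]
[ 0.48967128 -0.3563723 ]
[ 0.44964419 -0.1035209 ]
[ 0.61952872 -0.0766277 ]
[ 0.56116694 -0.25798343]
[ 0.54803306 -0.17501657]
```

The crate corners agree with my earlier fit to within 3 mm. I'll lower the bottle gently.

drive_tool(
  commands=[
    [0,-0.002,0.03,0],
    [0,-0.002,0.06,0],
    [0,-0.002,0.09,0],
    [0,-0.002,0.115,0],
    [0,-0.002,0.135,0],
    [0,-0.002,0.15,0],
    [0,-0.002,0.162,0],
    [0,-0.002,0.172,0],
    [0,-0.002,0.177,0],
    [0,-0.002,0.177,0],
    [0,-0.002,0.177,0],
  ],
)

```text
clock: 24.82
eef_pos: [0.5265, -0.3073, 0.2044]
tool_rot: [0.186, 0.982, -0.0, 0.0]
ft_force: [-0.6, 1.7, -3.5]
grip_width: 0.0288
```

drive_tool(
  commands=[
    [0,0,0.003,0],
    [0,0,0.006,0],
    [0,0,0.006,0],
  ],
)

```text
clock: 25.2
eef_pos: [0.526, -0.3069, 0.1976]
tool_rot: [0.186, 0.982, 0.0, -0.0]
ft_force: [-1.1, 0.5, -2.9]
grip_width: 0.0291
```

drive_tool(
  commands=[
    [0,0,0.001,0],
    [0,0,0.002,0],
    [0,0,0.002,0],
  ],
)

```text
clock: 25.58
eef_pos: [0.5264, -0.3072, 0.1964]
tool_rot: [0.186, 0.982, -0.0, 0.0]
ft_force: [0.1, 0.5, 0.0]
grip_width: 0.029
```

The vertical force has gone to 0, so the foot is on the floor. I'll release and retreat.

drive_tool(
  commands=[
    [0,0,0,0],
    [0,0,0,0],
    [0,0,0,0],
    [0,0,0,0],
    [0,0,-0.03,0],
    [0,0,-0.08,0],
    [0,0,-0.14,0],
    [0,0,-0.17,0],
    [0,0,-0.17,0],
  ],
  gripper=65,
)

```text
clock: 26.7
eef_pos: [0.5273, -0.3078, 0.3694]
tool_rot: [0.186, 0.982, -0.001, 0.003]
ft_force: [0.5, -0.5, -0.1]
grip_width: 0.0556
```

```bash
python3 - <<'E'
from h import *
s,o=look('C3',('wrist',));print(s['eef_pos'],yaw_y(s),s['joint_pos'])
print(delta(s,[.4475,.0486,.36],np.pi/2))
E
```

```text
wrist [373.4 147.3] 1257 0.43 [ 0.5138 -0.2215  0.16  ]
wrist [280.8 198.5] 1049 0.4 [ 0.5265 -0.3077  0.16  ]
[ 0.52730686 -0.30778395  0.369374  ] 1.1960437782688613 [-5.97506229e-01  3.13561968e-01  1.33003050e+00 -1.35221732e-05
  1.49085471e+00 -1.79355452e+00]
(array([0.2048, 0.3025, 0.0075]), np.float64(-0.375))
```

View pics/wrist_C3.png

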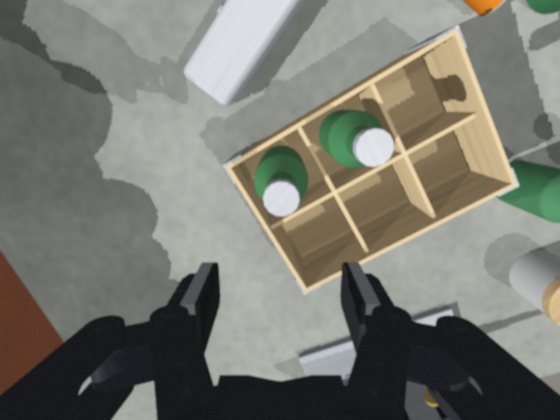

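Bottle C stands upright in its cell at pixel (281,198), beside the original one at (373,147). Next is bottle D.

drive_tool(
  commands=[
    [0.02,0.03,0.0,0],
    [0.05,0.075,0,0],
    [0.08,0.12,0,0],
    [0.11,0.165,0,0],
    [0.14,0.21,0,0],
    [0.17,0.255,0,0],
    [0.195,0.285,0,0],
    [0.205,0.302,0.005,0],
    [0.205,0.302,0.005,0],
    [0.205,0.302,0.005,0],
  ],
)

```text
clock: 28.0
eef_pos: [0.4458, 0.0485, 0.3599]
tool_rot: [0.186, 0.983, -0.0, -0.001]
ft_force: [-0.5, -0.1, 0.1]
grip_width: 0.0557
```

```bash
python3 - <<'E'
from h import *
s,o=look('D1',('wrist',));print(s['eef_pos'],yaw_y(s))
for c,p in o.get('wrist',[]): print(delta(s,[p[0],p[1],.1905]))
E
```

```text
wrist [327.  348.3] 1803 0.49 [0.594  0.0373 0.16  ]
[0.44577733 0.0485057  0.35986934] 1.196096943352244
(array([-0.1423,  0.0441,  0.1691]), 0)
```

View pics/wrist_D1.png

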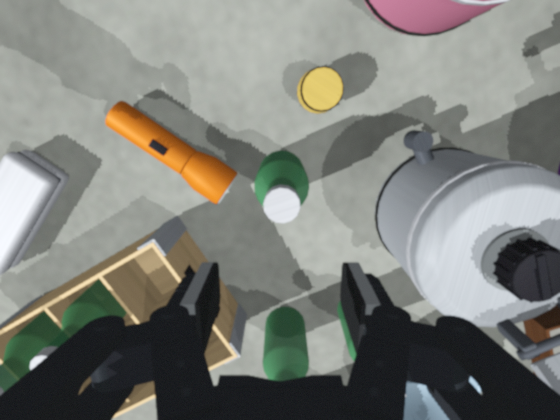

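```bash
cat >> h.py <<'E'
def capc(im,u,v,r=32):
    x0,y0=max(0,u-r),max(0,v-r);hsv=cv2.cvtColor(im[y0:v+r,x0:u+r],cv2.COLOR_BGR2HSV);w=cv2.inRange(hsv,(0,0,165),(180,40,255))
    n,l,st,c=cv2.connectedComponentsWithStats(w);i=l[v-y0,u-x0];x,y,ww,hh,a=st[i];print(st[i]);return (x0+x+ww/2-.5,y0+y+hh/2-.5)
def go(tag,u,v):
    import pickle
    m=pickle.load(open(f'wrist_{tag}.pkl','rb'));im=cv2.imread(f'pics/wrist_{tag}.png')
    c=capc(im,u,v);p=onz(m,*c,.16);s=arm.state();print(c,p,delta(s,[p[0],p[1],.1905]))
E
python3 -c "
from h import *
go('D1',281,205)"
```

```text
[  13    9   51   55 1956]
(np.float64(287.0), np.float64(209.0)) [0.45125387 0.05166268 0.16      ] (array([-0.0038,  0.0052,  0.1697]), 0)
```

```bash
python3 - <<'E'
from h import *
import pickle
m=pickle.load(open('wrist_D1.pkl','rb'))
p=onz(m,281.5,204.5,.16);s=arm.state();print(p,delta(s,[p[0],p[1],.1905]))
im=cv2.imread('pics/wrist_D1.png')[145:235,240:325];cv2.imwrite('pics/D1z.png',cv2.resize(im,None,fx=6,fy=6))
E
```

```text
[0.44595143 0.04881037 0.16      ] (array([1.000e-04, 7.000e-04, 1.697e-01]), 0)
```

View pics/D1z.png

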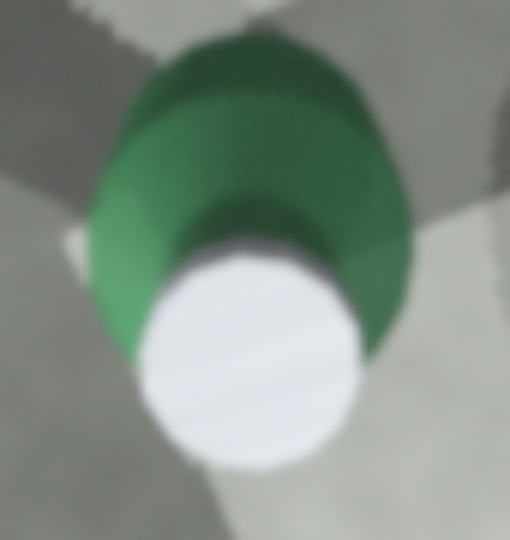

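The cap centre is at (282,205), right under the tool. I'll go down, grip and lift.

drive_tool(
  commands=[
    [0,0.001,0.05,0],
    [0,0.001,0.1,0],
    [0,0.001,0.145,0],
    [0,0.001,0.169,0],
    [0,0.001,0.169,0],
    [0,0.001,0.169,0],
  ],
)

```text
clock: 28.8
eef_pos: [0.4474, 0.0493, 0.1926]
tool_rot: [0.187, 0.982, 0.0, 0.001]
ft_force: [1.1, 0.8, 0.5]
grip_width: 0.0555
```

drive_tool(
  commands=[
    [0,0,0,0],
    [0,0,0,0],
    [0,0,0,0],
    [0,0,0,0],
    [0,0,0,0],
    [0,0,0,0],
  ],
  gripper=0,
  force=50,
)

```text
clock: 29.55
eef_pos: [0.4473, 0.0497, 0.1933]
tool_rot: [0.186, 0.983, -0.0, 0.002]
ft_force: [0.4, -0.8, 6.7]
grip_width: 0.0288
```

drive_tool(
  commands=[
    [0,0,-0.02,0],
    [0,0,-0.06,0],
    [0,0,-0.11,0],
    [0,0,-0.16,0],
    [0,0,-0.19,0],
    [0,0,-0.19,0],
    [0,0,-0.19,0],
  ],
)

```text
clock: 30.42
eef_pos: [0.4453, 0.05, 0.3803]
tool_rot: [0.186, 0.983, -0.0, -0.001]
ft_force: [-0.2, -0.0, -3.9]
grip_width: 0.0289
```

```bash
python3 - <<'E'
from h import *
s=arm.state();print(s['eef_pos'],yaw_y(s),s['ft_force'],s['grip_width'],s['joint_pos'])
for t in [(.501,-.139,.385),(.596,-.21,.385),(.584,-.1265,.38)]: print(delta(s,t,np.pi/2))
E
```

```text
[0.44527728 0.04997933 0.38034979] 1.1961434571875804 [-0.21967677 -0.01974247 -3.90930993] 0.028935220854816226 [ 1.74254371e-02  7.16876622e-02  1.61861950e+00  4.37939997e-05
  1.45408097e+00 -1.17872184e+00]
(array([-0.121 , -0.1555, -0.0048]), np.float64(-0.375))
(array([-0.2354, -0.1868, -0.0051]), np.float64(-0.375))
(array([-0.1937, -0.1135, -0.    ]), np.float64(-0.375))
```

drive_tool(
  commands=[
    [-0.01,-0.015,0,0],
    [-0.035,-0.045,0,0],
    [-0.065,-0.085,0,0],
    [-0.095,-0.12,0,0],
    [-0.113,-0.145,0,0],
    [-0.121,-0.155,0,0],
    [-0.121,-0.155,0,0],
    [-0.121,-0.155,0,0],
    [-0.121,-0.155,0,0],
  ],
)

```text
clock: 31.55
eef_pos: [0.5019, -0.1374, 0.3819]
tool_rot: [0.186, 0.983, 0.0, -0.0]
ft_force: [0.3, 0.3, -2.5]
grip_width: 0.0289
```

```bash
python3 - <<'E'
from h import *
s,o=look('D2',('wrist',))
print(s['eef_pos'],yaw_y(s),s['ft_force'],delta(s,(.501,-.139,.1973)))
E
```

```text
wrist [515.4 276. ] 111 0.42 [0.6564 0.0442 0.16  ]
[ 0.50187429 -0.137414    0.38190384] 1.1974247653590435 [ 0.26288773  0.30069392 -2.48917415] (array([ 0.0002, -0.0019,  0.1846]), 0)
```

View pics/wrist_D2.png

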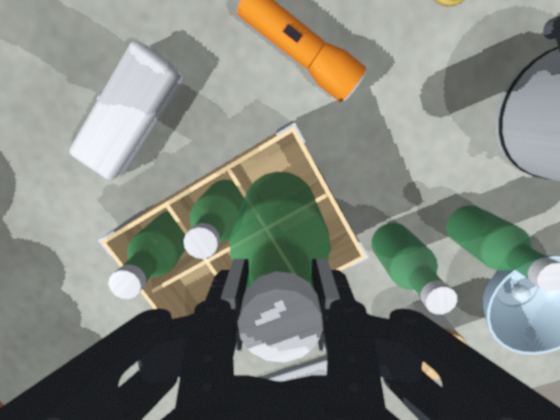

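drive_tool(
  commands=[
    [0,-0.002,0.03,0],
    [0,-0.002,0.06,0],
    [0,-0.002,0.09,0],
    [0,-0.002,0.115,0],
    [0,-0.002,0.135,0],
    [0,-0.002,0.15,0],
    [0,-0.002,0.162,0],
    [0,-0.002,0.172,0],
    [0,-0.002,0.177,0],
    [0,-0.002,0.177,0],
    [0,-0.002,0.177,0],
  ],
)

```text
clock: 32.98
eef_pos: [0.5018, -0.1406, 0.2053]
tool_rot: [0.186, 0.982, -0.0, 0.0]
ft_force: [0.2, 0.3, -1.9]
grip_width: 0.0286
```

drive_tool(
  commands=[
    [0,0,0.003,0],
    [0,0,0.006,0],
    [0,0,0.006,0],
  ],
)

```text
clock: 33.35
eef_pos: [0.5013, -0.1404, 0.1986]
tool_rot: [0.186, 0.982, 0.0, -0.0]
ft_force: [-0.1, 1.0, -3.0]
grip_width: 0.0289
```

drive_tool(
  commands=[
    [0,0,0.001,0],
    [0,0,0.002,0],
    [0,0,0.002,0],
  ],
)

```text
clock: 33.72
eef_pos: [0.5016, -0.1406, 0.1973]
tool_rot: [0.186, 0.982, -0.0, 0.0]
ft_force: [-1.0, 0.1, 2.1]
grip_width: 0.0291
```

drive_tool(
  commands=[
    [0,0,0,0],
    [0,0,0,0],
    [0,0,0,0],
    [0,0,0,0],
    [0,0,-0.03,0],
    [0,0,-0.08,0],
    [0,0,-0.14,0],
    [0,0,-0.17,0],
    [0,0,-0.17,0],
  ],
  gripper=65,
)

```text
clock: 34.85
eef_pos: [0.5028, -0.1409, 0.37]
tool_rot: [0.186, 0.982, -0.001, 0.003]
ft_force: [-0.1, -0.5, -0.1]
grip_width: 0.0553
```

```bash
python3 - <<'E'
from h import *
s,o=look('D3',('wrist','top','scene'));print(s['eef_pos'],yaw_y(s))
print(delta(s,[.671,.078,.36],np.pi/2))
E
```

```text
wrist [278.9 197.5] 1062 0.38 [ 0.5007 -0.1418  0.16  ]
[ 0.50276594 -0.140915    0.37003542] 1.1960138275254766
(array([-0.0763,  0.2653,  0.0106]), np.float64(-0.375))
```

View pics/wrist_D3.png

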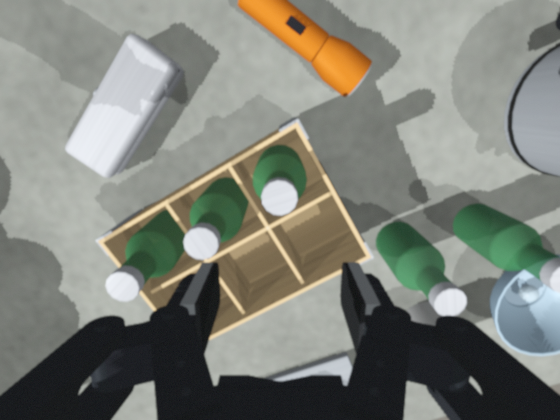

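View pics/scene_D3.png

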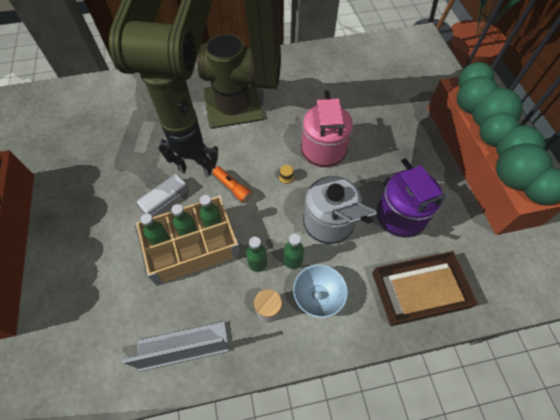

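Three bottles stand in the crate's near row, and the last two are unmoved. Next is bottle A by the bowl.

drive_tool(
  commands=[
    [-0.01,0.03,0,-0.04],
    [-0.024,0.08,0,-0.1],
    [-0.038,0.13,0,-0.18],
    [-0.052,0.18,0,-0.25],
    [-0.066,0.23,0,-0.32],
    [-0.076,0.265,0.008,-0.37],
    [-0.076,0.265,0.01,-0.37],
    [-0.076,0.265,0.01,-0.37],
  ],
)

```text
clock: 36.0
eef_pos: [0.6683, 0.078, 0.3546]
tool_rot: [0.002, 1.0, -0.0, -0.002]
ft_force: [-0.2, 0.5, -0.5]
grip_width: 0.0554
```

```bash
python3 - <<'E'
from h import *
s,o=look('A1',('wrist',));print(s['eef_pos'],yaw_y(s),s['joint_pos'])
for c,p in o.get('wrist',[]): print(delta(s,[p[0],p[1],.1905]))
E
```

```text
[0.66832485 0.07795504 0.35461921] 1.5658512269395133 [ 5.36573775e-02  4.17773167e-01  1.20301529e+00 -6.72189443e-04
  1.52542835e+00 -1.51215966e+00]
```

View pics/wrist_A1.png

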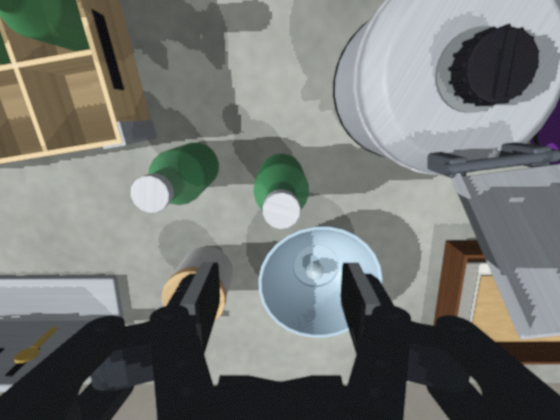

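```bash
python3 - <<'E'
from h import *
import pickle
m=pickle.load(open('wrist_A1.pkl','rb'))
p=onz(m,281.5,208.5,.16);s=arm.state();print(p,s['eef_pos'],delta(s,[p[0],p[1],.1905]))
E
```

```text
[0.66952134 0.07846087 0.16      ] [0.66837602 0.07748193 0.35554719] (array([-0.0016,  0.0011,  0.165 ]), 0)
```

drive_tool(
  commands=[
    [-0.002,0.001,0.05,0],
    [-0.002,0.001,0.1,0],
    [-0.002,0.001,0.145,0],
    [-0.002,0.001,0.165,0],
    [-0.002,0.001,0.165,0],
    [-0.002,0.001,0.165,0],
  ],
)

```text
clock: 36.8
eef_pos: [0.6718, 0.0785, 0.1934]
tool_rot: [0.003, 1.0, 0.0, 0.001]
ft_force: [0.3, 0.1, 0.4]
grip_width: 0.0555
```

drive_tool(
  commands=[
    [0,0,0,0],
    [0,0,0,0],
    [0,0,0,0],
    [0,0,0,0],
    [0,0,0,0],
    [0,0,0,0],
  ],
  gripper=0,
  force=50,
)

```text
clock: 37.55
eef_pos: [0.6722, 0.0791, 0.1939]
tool_rot: [0.002, 1.0, -0.0, 0.002]
ft_force: [-0.2, -0.9, 6.1]
grip_width: 0.0288
```

drive_tool(
  commands=[
    [0,0,-0.02,0],
    [0,0,-0.06,0],
    [0,0,-0.11,0],
    [0,0,-0.16,0],
    [0,0,-0.19,0],
    [0,0,-0.19,0],
    [0,0,-0.19,0],
  ],
)

```text
clock: 38.42
eef_pos: [0.6703, 0.0793, 0.3797]
tool_rot: [0.002, 1.0, -0.0, -0.002]
ft_force: [-0.4, 0.9, -3.2]
grip_width: 0.0289
```

```bash
python3 - <<'E'
from h import *
s=arm.state();print(s['eef_pos'],yaw_y(s),s['ft_force'],s['grip_width'],s['joint_pos'])
for t in [(.597,-.209,.385),(.584,-.1265,.38)]: print(delta(s,t,1.2))
E
```

```text
[0.67031245 0.07932859 0.3796606 ] 1.5661138964465335 [-0.35379833  0.91715463 -3.15356674] 0.028884673558586343 [ 5.52121673e-02  4.09819140e-01  1.15547635e+00  5.72972157e-05
  1.58004590e+00 -1.51090099e+00]
(array([ 0.072 , -0.2887, -0.005 ]), np.float64(0.366))
(array([ 0.0853, -0.2062,  0.    ]), np.float64(0.366))
```

drive_tool(
  commands=[
    [0.005,-0.02,0,0.03],
    [0.015,-0.06,0,0.08],
    [0.026,-0.105,0,0.13],
    [0.037,-0.15,0,0.18],
    [0.049,-0.195,0,0.24],
    [0.06,-0.24,0,0.3],
    [0.068,-0.272,0,0.35],
    [0.072,-0.288,0,0.37],
    [0.072,-0.289,0,0.37],
    [0.072,-0.289,0,0.37],
    [0.072,-0.289,0,0.37],
  ],
)

```text
clock: 39.8
eef_pos: [0.5982, -0.208, 0.3818]
tool_rot: [0.185, 0.983, 0.0, -0.0]
ft_force: [-0.2, 0.1, -2.8]
grip_width: 0.029
```

```bash
python3 - <<'E'
from h import *
s,o=look('A2',('wrist',))
print(s['eef_pos'],yaw_y(s),s['ft_force'],delta(s,(.597,-.209,.1979)))
E
```

```text
wrist [313.7  56.3] 1407 0.64 [ 0.5002 -0.1415  0.16  ]
wrist [227.7 111.4] 1199 0.64 [ 0.5136 -0.2221  0.16  ]
[ 0.59821972 -0.2080273   0.3818499 ] 1.1978862323201875 [-0.19575306  0.08980508 -2.77659471] (array([ 0.0007, -0.0014,  0.1839]), 0)
```

View pics/wrist_A2.png

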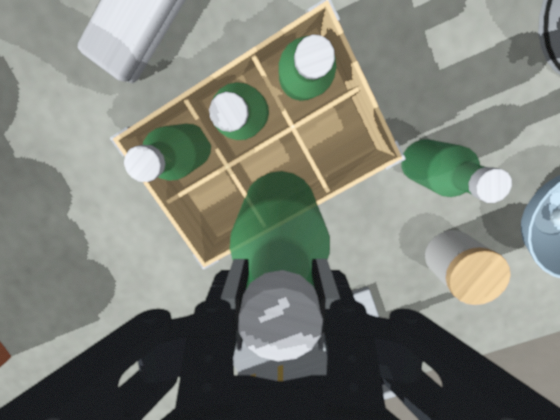

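drive_tool(
  commands=[
    [0,-0.001,0.03,0],
    [0,-0.001,0.06,0],
    [0,-0.001,0.09,0],
    [0,-0.001,0.115,0],
    [0,-0.001,0.135,0],
    [0,-0.001,0.15,0],
    [0,-0.001,0.162,0],
    [0,-0.001,0.172,0],
    [0,-0.001,0.177,0],
    [0,-0.001,0.177,0],
    [0,-0.001,0.177,0],
  ],
)

```text
clock: 41.22
eef_pos: [0.5978, -0.2105, 0.2055]
tool_rot: [0.186, 0.982, -0.0, 0.001]
ft_force: [-0.6, -0.4, -2.5]
grip_width: 0.0288
```

drive_tool(
  commands=[
    [0,0,0.003,0],
    [0,0,0.006,0],
    [0,0,0.006,0],
  ],
)

```text
clock: 41.6
eef_pos: [0.5973, -0.2102, 0.1986]
tool_rot: [0.186, 0.982, 0.0, -0.0]
ft_force: [-0.6, -0.2, -2.8]
grip_width: 0.0288
```

drive_tool(
  commands=[
    [0,0,0.001,0],
    [0,0,0.002,0],
    [0,0,0.002,0],
  ],
)

```text
clock: 41.98
eef_pos: [0.5977, -0.2104, 0.1979]
tool_rot: [0.186, 0.982, -0.0, 0.001]
ft_force: [-1.5, -0.7, 4.9]
grip_width: 0.0288
```

Contact. I'll release it and go to bottle B.

drive_tool(
  commands=[
    [0,0,0,0],
    [0,0,0,0],
    [0,0,0,0],
    [0,0,0,0],
    [0,0,-0.03,0],
    [0,0,-0.08,0],
    [0,0,-0.14,0],
    [0,0,-0.17,0],
    [0,0,-0.17,0],
  ],
  gripper=65,
)

```text
clock: 43.1
eef_pos: [0.5987, -0.2108, 0.3705]
tool_rot: [0.186, 0.982, -0.001, 0.004]
ft_force: [1.1, 0.5, -1.4]
grip_width: 0.0554
```

```bash
python3 - <<'E'
from h import *
s,o=look('A3',('wrist',));print(s['eef_pos'],yaw_y(s))
print(delta(s,[.658,-.028,.36],1.35))
E
```

```text
wrist [318.5  48.9] 1543 0.61 [ 0.4998 -0.1413  0.16  ]
wrist [228.5 107.1] 1294 0.66 [ 0.5133 -0.2218  0.16  ]
wrist [279.5 197.1] 1039 0.41 [ 0.5967 -0.2112  0.16  ]
[ 0.59869488 -0.2107815   0.37046969] 1.1959987188574388
(array([0.0118, 0.1918, 0.0103]), np.float64(-0.154))
```

View pics/wrist_A3.png

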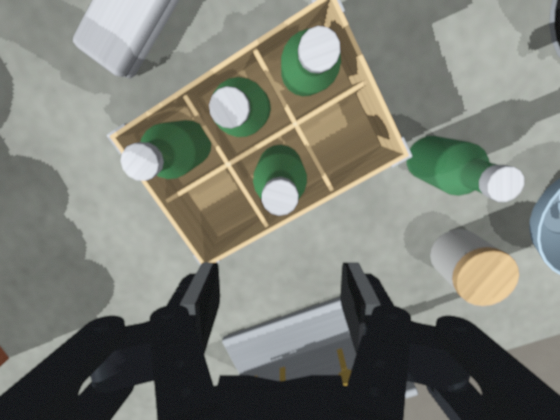

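drive_tool(
  commands=[
    [0.002,0.03,0,0],
    [0.005,0.08,0,0],
    [0.008,0.13,0,0],
    [0.011,0.175,0.005,0],
    [0.012,0.192,0.01,0],
    [0.012,0.192,0.01,0],
    [0.012,0.192,0.01,0],
  ],
)

```text
clock: 44.02
eef_pos: [0.6562, -0.0286, 0.3561]
tool_rot: [0.187, 0.982, -0.001, -0.001]
ft_force: [0.3, 0.7, 0.4]
grip_width: 0.0557
```

```bash
python3 - <<'E'
from h import *
s,o=look('B1',('wrist',));print(s['eef_pos'],yaw_y(s),s['joint_pos'])
for c,p in o.get('wrist',[]): print(delta(s,[p[0],p[1],.1905]))
E
```

```text
[ 0.6561623  -0.0285633   0.35610465] 1.1949878831478564 [-1.07321823e-01  3.91940149e-01  1.24126883e+00 -1.05195187e-03
  1.50999996e+00 -1.30224402e+00]
```

View pics/wrist_B1.png

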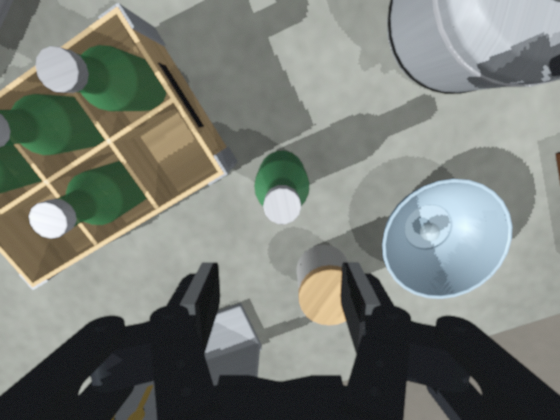

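```bash
python3 - <<'E'
from h import *
import pickle
m=pickle.load(open('wrist_B1.pkl','rb'))
p=onz(m,282,205.5,.16);s=arm.state();print(p,s['eef_pos'],delta(s,[p[0],p[1],.1905]))
E
```

```text
[ 0.65642508 -0.0278578   0.16      ] [ 0.65626286 -0.02877506  0.35661422] (array([1.000e-04, 1.100e-03, 1.661e-01]), 0)
```

drive_tool(
  commands=[
    [0,0.001,0.05,0],
    [0,0.001,0.1,0],
    [0,0.001,0.145,0],
    [0,0.001,0.166,0],
    [0,0.001,0.166,0],
    [0,0.001,0.166,0],
  ],
)

```text
clock: 44.82
eef_pos: [0.6578, -0.0274, 0.1923]
tool_rot: [0.187, 0.982, 0.0, 0.001]
ft_force: [0.0, 0.4, 0.8]
grip_width: 0.0555
```

drive_tool(
  commands=[
    [0,0,0,0],
    [0,0,0,0],
    [0,0,0,0],
    [0,0,0,0],
    [0,0,0,0],
    [0,0,0,0],
  ],
  gripper=0,
  force=50,
)

```text
clock: 45.58
eef_pos: [0.6578, -0.0268, 0.1928]
tool_rot: [0.186, 0.983, -0.0, 0.002]
ft_force: [-1.3, -1.6, 7.0]
grip_width: 0.029
```

drive_tool(
  commands=[
    [0,0,-0.02,0],
    [0,0,-0.06,0],
    [0,0,-0.11,0],
    [0,0,-0.16,0],
    [0,0,-0.19,0],
    [0,0,-0.19,0],
    [0,0,-0.19,0],
  ],
)

```text
clock: 46.45
eef_pos: [0.656, -0.0261, 0.3787]
tool_rot: [0.186, 0.983, -0.0, -0.002]
ft_force: [-0.4, 0.3, -3.8]
grip_width: 0.0289
```

```bash
python3 - <<'E'
from h import *
s=arm.state();print(s['eef_pos'],yaw_y(s),s['ft_force'],s['grip_width'])
for t in [(.584,-.1265,.38)]: print(delta(s,t))
E
```

```text
[ 0.65600106 -0.02606764  0.37868919] 1.196128235890308 [-0.44624904  0.31301479 -3.84303286] 0.02889099194492531
(array([ 0.0303, -0.1198, -0.0011]), 0)
```

drive_tool(
  commands=[
    [0.005,-0.02,0,0],
    [0.014,-0.055,0,0],
    [0.024,-0.095,0,0],
    [0.03,-0.118,0,0],
    [0.03,-0.121,0,0],
    [0.03,-0.121,0,0],
    [0.03,-0.121,0,0],
    [0.03,-0.121,0,0],
  ],
)

```text
clock: 47.45
eef_pos: [0.5853, -0.1271, 0.3807]
tool_rot: [0.186, 0.983, 0.0, -0.0]
ft_force: [-0.2, -0.5, -3.8]
grip_width: 0.0291
```

```bash
python3 - <<'E'
from h import *
s,o=look('B2',('wrist',))
print(s['eef_pos'],yaw_y(s),s['ft_force'],delta(s,(.584,-.1265,.1968)))
E
```

```text
wrist [226.4 111.3] 1194 0.66 [ 0.5003 -0.142   0.16  ]
wrist [146.9 162.5] 1048 0.44 [ 0.5139 -0.2232  0.16  ]
[ 0.58530319 -0.12713505  0.38074699] 1.1972336920786948 [-0.22464397 -0.46579685 -3.81545092] (array([1.400e-03, 1.000e-04, 1.839e-01]), 0)
```

View pics/wrist_B2.png

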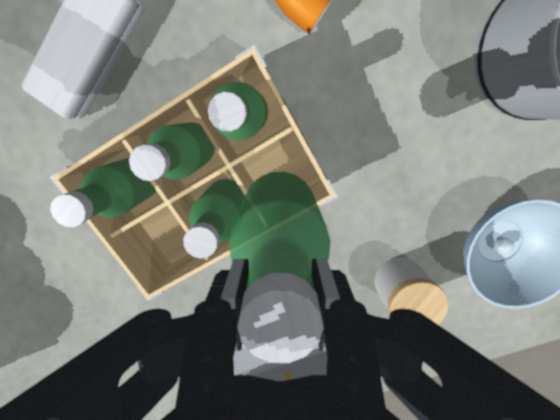

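drive_tool(
  commands=[
    [0.001,0,0.03,0],
    [0.001,0,0.06,0],
    [0.001,0,0.09,0],
    [0.001,0,0.115,0],
    [0.001,0,0.135,0],
    [0.001,0,0.15,0],
    [0.001,0,0.162,0],
    [0.001,0,0.172,0],
    [0.001,0,0.177,0],
    [0.001,0,0.177,0],
    [0.001,0,0.177,0],
  ],
)

```text
clock: 48.88
eef_pos: [0.5842, -0.1277, 0.2045]
tool_rot: [0.186, 0.982, -0.0, 0.001]
ft_force: [0.0, 0.5, -2.4]
grip_width: 0.029
```

drive_tool(
  commands=[
    [0,0,0.003,0],
    [0,0,0.006,0],
    [0,0,0.006,0],
  ],
)

```text
clock: 49.25
eef_pos: [0.5836, -0.1275, 0.1976]
tool_rot: [0.186, 0.982, 0.0, -0.0]
ft_force: [0.6, -0.4, -3.7]
grip_width: 0.0287
```

drive_tool(
  commands=[
    [0,0,0.001,0],
    [0,0,0.002,0],
    [0,0,0.002,0],
  ],
)

```text
clock: 49.62
eef_pos: [0.5841, -0.1277, 0.1969]
tool_rot: [0.186, 0.982, -0.0, 0.001]
ft_force: [-2.7, 1.4, 4.1]
grip_width: 0.0288
```

drive_tool(
  commands=[
    [0,0,0,0],
    [0,0,0,0],
    [0,0,0,0],
    [0,0,0,0],
    [0,0,-0.03,0],
    [0,0,-0.08,0],
    [0,0,-0.14,0],
    [0,0,-0.17,0],
    [0.05,0.02,-0.17,0],
    [0.1,0.04,-0.17,0],
    [0.1,0.04,-0.17,0],
    [0.1,0.04,-0.17,0],
  ],
  gripper=65,
)

```text
clock: 51.12
eef_pos: [0.5057, -0.0537, 0.3663]
tool_rot: [0.186, 0.983, -0.0, 0.001]
ft_force: [0.3, 0.2, -0.1]
grip_width: 0.0558
```

```bash
python3 - <<'E'
from h import *
s,o=look('F',('wrist','top','scene'));print(s['eef_pos'],s['ft_force'])
b=cv2.imread('pics/scene_F.png');cv2.imwrite('pics/sFz.png',cv2.resize(b[130:330,120:400],None,fx=2.8,fy=2.8,interpolation=cv2.INTER_CUBIC))
E
```

```text
wrist [183.7 233.2] 961 0.31 [ 0.5013 -0.1431  0.16  ]
wrist [110.1 276.8] 855 0.41 [ 0.515  -0.2243  0.16  ]
scene [212.9 224. ] 83 0.62 [ 0.5828 -0.1297  0.16  ]
scene [183.  234.3] 87 0.61 [ 0.5966 -0.2125  0.16  ]
[ 0.50574577 -0.05374039  0.36630705] [ 0.33030714  0.24750661 -0.07917918]
```

View pics/wrist_F.png

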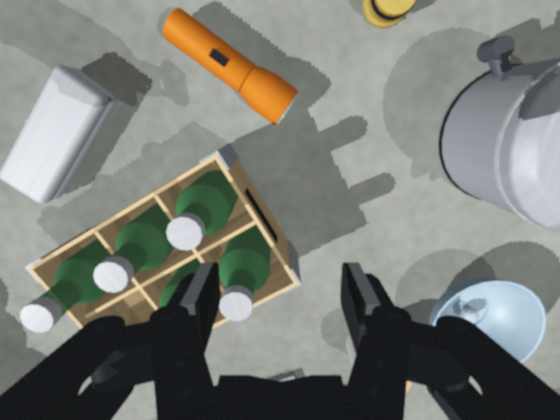

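View pics/sFz.png

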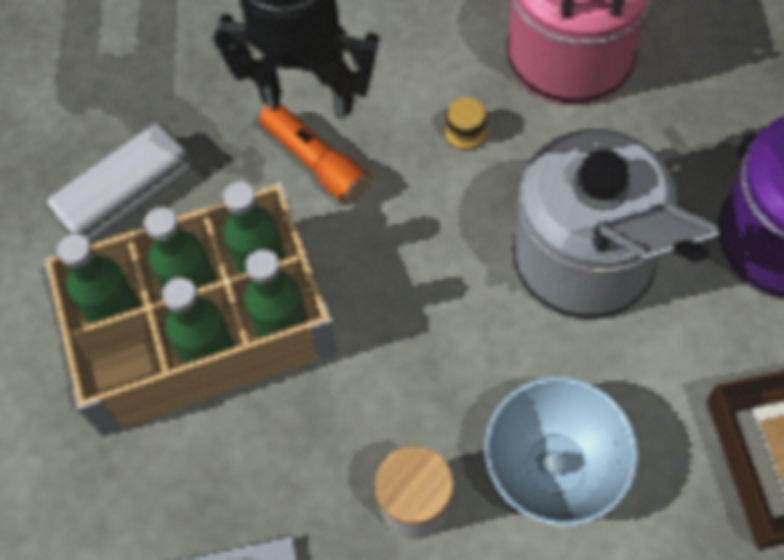

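View pics/top_F.png

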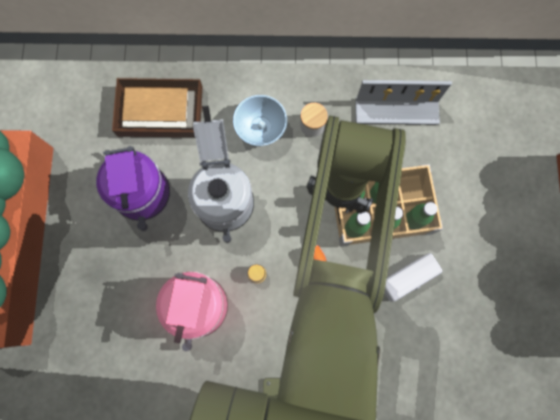

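All five bottles stand upright in separate cells. The flap is back, the cap is unscrewed, the bystanders are in place and the arm is clear. I'll hand in.

```bash
python3 -c "
from station import arm
print(arm.state()['clock'],arm.hand_in())"
```

```text
the job is handed in; nothing more can be done
51.275 None
```

I handed the job in at 51.3 s; no verdict was reported.

- **Flap:** I gripped it by the tab and swung it back to about 2.3 rad. The last pictures show it still back.
- **Cap:** I unscrewed it to its stop. The first turn ended with torque rising to 1.3 N·m after 2.94 rad of gripper travel. The mark on the cap showed about 2.74 rad, so the two disagreed by about 0.2 rad. I regripped, and the torque rose at once with no free travel, so I took the difference as grip slip at the stop.
- **Bottles:** The four soda bottles that were on the ledge now stand in four separate free cells, each lowered until the force showed contact. The bottle already in the crate stayed where it was.

The last three pictures show five upright bottles in the crate and none left on the ledge. The bystanders in view are where they started, though the arm hides part of the top view. The gripper is clear in the air with no contact force.

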